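Hang the washed board on the drying tree and start the dryer

TASK

Turn the drying tree until its free branch stands over the pointer on the tree's foot, then hang the washed circuit board on that branch by its hook, carrying it upright all the way. Then start the air dryer: pull the spring knob on its sloping panel fully out, straight along its axis, keep it out for about half a second and let it spring fully back. Leave the multimeter, the solder spool and the bottle where they are.

Things in the scene. Friction and masses are not known exactly. Their poses are not given: they have to be found in the camera images.
- tree_arms (a joint): Angle (rad) of the tree's arms about the upright post: 0 = free branch exactly over the pointer, positive = turned anticlockwise seen from above. Turns from -3 to 3 with stiff friction (0.12 N m) and stays where it is left. Starts between 0.6 and 1.35.
- tree: Foot of the drying tree, fixed: steel disc 150 mm across, 12 mm high, origin under its centre, on the post's axis. A flat aluminium pointer, 14 mm wide and 15 mm high, sticks out level to 107 mm from the axis, along the foot's -x axis.
- tree_hub (a point): On the axis of the tree's 18 mm post (188 mm high), 170 mm above the table, at the branches' centre line; axes as the foot. Four level 8 mm branches, 90 degrees apart, each end in an upright peg reaching 218 mm. Three carry a board (fixed on, same shape as the loose one, 85 mm from the axis, tabs up to 218 mm); the fourth is free.
- branch_tip (a point): Upright round peg ending the free branch, 12 mm diameter, 125 mm from the post's axis. Point on its axis, 205 mm above the table, 13 mm below its top, 31 mm above the branch's top. Moves with the arms: it can be pinched from above and led round the post. -x points outward along the branch.
- branch_rest (a point): Where the hook hangs: top of the free branch, 174 mm above the table, 85 mm from the post's axis. The bare branch runs 110 mm from post to peg. Moves with the arms; -x points outward along the branch, z up.
- carrier_mid (a point): The washed circuit board, loose, about 150 g, standing upright on its drip foot, 172 mm high; this is its centre, 86 mm above the foot's underside. x along the board's width, y through its thickness, z up. Foot 80 x 34 mm (x by y), board and clamp rail 80 mm wide, up to 86 mm; above that an open hook with a tab on top.
- carrier_hook (a point): Middle of the underside of the hook's crown, to lie on the branch; 42 mm above the board's centre, same axes. Hook 16 mm wide in y: neck at x -24 to -16 mm, crown 8 mm thick, tip at x +16 to +22 mm hanging 16 mm below the crown's underside. The board's top is 42 mm below it: the branch enters sideways from +x through the 26 mm gap under the tip; then lower.
- carrier_tab (a point): Centre of the square grip tab on top of the hook, 16 x 16 mm and 36 mm high, 26 mm above the crown's underside; same axes as the board.
- starter (a joint): How far the dryer's spring knob is pulled out (m): 0 = home, 0.012 = fully out, at its stop. Spring force 2.4 N at home to 6 N fully out; it goes home by itself when let go.
- starter_cap (a point): Centre of the knob's round cap (30 mm diameter, 14 mm thick, on a 16 mm stem), 30 mm off the panel. z points outward along the knob's axis, 27 degrees from vertical; y is level, along the panel. A level 12 mm handle bar runs along y 25 mm behind the cap's centre (away from the robot) and 113 mm higher: come in along the knob's axis.
- dryer: Air dryer, fixed: grey box 220 mm wide (y), 204 mm deep, 134 mm high, carrying handle up to 253 mm. Its front, on the robot's side, is a panel sloping 27 degrees from level, 120 mm long, with the spring knob in the middle and a low dial (26 mm wide, 10 mm high) 82 mm to either side. Origin on the table under the panel's middle; -x to the front.
- meter: Multimeter, a black box 155 x 82 x 36 mm (about 43 mm over its dial) lying on the table; origin under its centre. Leave alone.
- spool: Solder spool, 60 mm diameter, 40 mm high, standing on its flange; origin under its centre. Leave alone.
- bottle: White bottle, 42 mm diameter, 75 mm high, standing; origin under its centre. Leave alone.
Not all that is in view belongs to the job. What is shaped like the part that bears carrier_mid but pink is not meant.

How it is judged:
By the outcome, as a careful person would: the job done as asked, in the order asked, and still so for the second after the job is handed in, with the robot touching nothing.
It also fails if it takes over 72 s, if anything falls off the work surface, if the arm or the gripper's body presses on something with over 40 N, if the wrist force passes 120 N, or if a joint passes its speed limit or range.

ROBOT

A 6-joint arm with a two-finger parallel gripper is mounted at the origin on the work surface. World frame = base frame: x ahead of the robot, y to its left, z up, the work surface at z = 0. Lengths are in m, angles in rad, forces in N, time in s.
With the tool pointing down it reaches from about 0.25 to 0.725 m from the base axis. Payload 4 kg.
Tool frame: the origin (TCP) lies at the very end of the fingers, on their centre line; the grasp point (between the pads) lies 19 mm behind it; x points along the fingers, z is the direction in which the jaws open and shut, and the axes are right-handed (so a half turn about x gives the same grasp; the last joint's range is limited). The gripper opens to 85 mm and grips with 20 to 120 N. Pads are 22 mm wide; open, the fingers measure 114 mm over their backs; the gripper's body (76 mm by 85 mm) begins 54 mm behind the grasp point. The pads swing forward as they close: fully open they stand 13 mm farther back than shut.
Start: joints at [0, 0.241, 0.005, 1.335, 0, 1.571], TCP at [0.5, -0, 0.231] pointing down, gripper open.
Joint ranges: [-2.72, 2.72], [-1.05, 1.87], [-1.09, 1.28], [-1.99, 2.15], [-1.42, 1.44], [-3.14, 3.14]. Speed limits (rad/s): [2.79, 2.79, 3.14, 3.14, 3.14, 3.14].

INTERFACE

Orientations are given as a unit quaternion [x, y, z, w].
In Python, from workcell import bot gives the robot as it stands.
- The arm moves only by the tool apply_moves, never from a script. Its argument "targets" is one flat list of numbers, 7 for each row, row after row: the shift along the tool's x, y, z in units of 25 cm (1.0 is 25 cm), then the turn, a rotation vector about the tool's x, y, z in units of 0.5 rad (1.0 is 0.5 rad), then the opening, from 0 (shut) to 1 (fully open). In form: [tx, ty, tz, wx, wy, wz, claw, tx, ty, tz, wx, wy, wz, claw, ...]. A call has 1 to 12 rows; each row is the pose to reach, as a shift and turn from the pose commanded when the call began, along the tool's axes at that moment; what a row does not reach only later rows make up. A row lasts 1/12 s, in which the tool goes at most 41.7 mm and 7.16 degrees, less where a joint would pass 70% of its speed; a pose out of reach is approached as far as the arm can. A call with a number of a shift or a turn outside -1 to 1 is refused whole. A call with a gripper value outside its range is refused whole. The fingers move at their own pace and stop on an object; the grip force is fixed at half the most. Time passes only in rows, so rows that repeat a pose let the fingers close. It gives the time, the measured TCP pose, the force and the opening at its end, in the units of the state.
- bot.get_obs(): the state, without advancing time (a new reading comes with each control period).
- bot.camera(name): name is "scene" or "side" or "wrist"; returns (picture, depth): 480x640x3 uint8, red, green, blue; 480x640 float32, m along the optical axis (not along the pixel's ray), 0 where there is no reading.
- bot.camera_params(name): a dict with "fx", "fy", "cx", "cy" (pixels), "dist" ([k1, k2, p1, p2, k3] as OpenCV has them; the pictures are not rectified), "T" (4x4, takes a point from camera to world coordinates); the wrist camera has in their place "tool_from_camera" (4x4, takes a point from camera to tool coordinates, whose origin is the TCP and whose axes are the tool frame's). Camera axes: x right, y up, looking along -z (the intrinsics and any distortion apply to the point x, -y, -z); pixel columns grow to the right and rows downward; lengths in m; the calibration is good to about 2 mm. A picture is of the moment at which its call begins: read the wrist's pose just before it. camera_params takes no time and is no camera call.
- bot.job_done(): hands the job in, once; it reports no verdict.
The state is a dict: "clock": time; "joint_pos": joint angles; "joint_vel": joint speeds; "tau": joint torques, N m; "eef_pos": TCP position; "tool_rot": TCP orientation; "ft_force": force on the tool from outside, world axes, zero at the start; "ft_torque": the same for the moment, N m; "grip_width": finger opening in m.
Only numpy, scipy, OpenCV 4.12 (cv2) and the standard library are available. Lean on these libraries where they do the work, as an engineer would, in place of code of your own. Each camera call takes 0.05 s, during which the arm holds its last target.

## Working session

There is one attempt and no reset: what is moved stays moved. The work goes in short steps, Python scripts to look and compute and a tool call to move; the robot and the scene stay as the last step left them, time stands still between calls to the robot, and variables do not carry over. Pictures are saved under pics/ and viewed, and the job is handed in when it is done.

Besides the shell and the picture viewer there is one more tool, called after "Emit:" as name(argument=value, ...) on one line, values as JSON. apply_moves: Moves the arm, as the interface text tells. Its arguments: {"type":"object","properties":{"targets":{"type":"array"}},"required":["targets"]}

```bash
ls; mkdir -p pics; python3 - <<'E'
from workcell import bot
import cv2,numpy as np
o=bot.get_obs();print(o['clock'],o['eef_pos'],o['tool_rot'],o['grip_width'])
for n in ["scene","side","wrist"]:
    p,d=bot.camera(n); cv2.imwrite(f"pics/{n}0.png",p[:,:,::-1]); np.save(f"pics/{n}0.npy",d)
    c=bot.camera_params(n); print(n,{k:np.round(np.array(v),4).tolist() for k,v in c.items()})
    print((d>0).mean(),d.min(),d.max())
E
```

```text
pics
0.0 [ 4.99368452e-01 -7.49328898e-06  2.30414627e-01] [ 1.20161358e-05  7.07844404e-01 -1.47722590e-05  7.06368388e-01] 0.08532514315363422
scene {'fx': 562.7189, 'fy': 562.7189, 'cx': 316.1736, 'cy': 249.6349, 'dist': [-0.1059, 0.0, 0.0, 0.0, 0.0], 'T': [[0.8666, -0.421, 0.2678, 0.717], [0.499, 0.7312, -0.4651, -0.6086], [0.0, 0.5367, 0.8438, 1.0226], [0.0, 0.0, 0.0, 1.0]]}
0.9959798177083333 0.0 2.701518
side {'fx': 542.1212, 'fy': 542.1212, 'cx': 324.0299, 'cy': 241.0254, 'dist': [-0.1615, 0.0, 0.0, 0.0, 0.0], 'T': [[-0.8199, 0.3481, -0.4544, -0.1682], [-0.5724, -0.4861, 0.6603, 0.7806], [0.0089, 0.8016, 0.5979, 0.9458], [0.0, 0.0, 0.0, 1.0]]}
0.9953190104166667 0.0 3.999897
wrist {'fx': 406.0544, 'fy': 406.0544, 'cx': 314.8426, 'cy': 241.8747, 'dist': [0.0097, 0.0, 0.0, 0.0, 0.0], 'tool_from_camera': [[-0.0001, 0.2963, -0.9551, -0.1418], [-0.0006, 0.9551, 0.2963, 0.0759], [1.0, 0.0006, 0.0001, 0.0003], [0.0, 0.0, 0.0, 1.0]]}
0.9959244791666667 0.0 0.47936255
```

View pics/scene0.png

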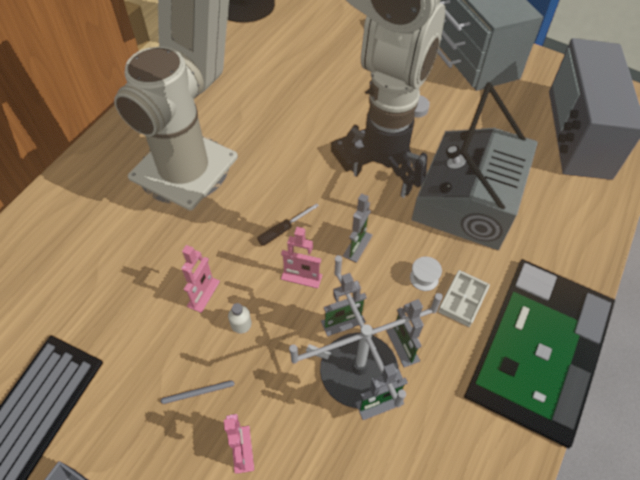

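View pics/side0.png

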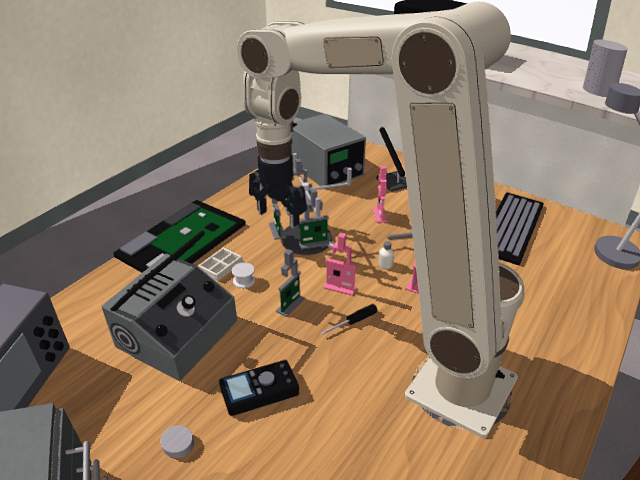

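View pics/wrist0.png

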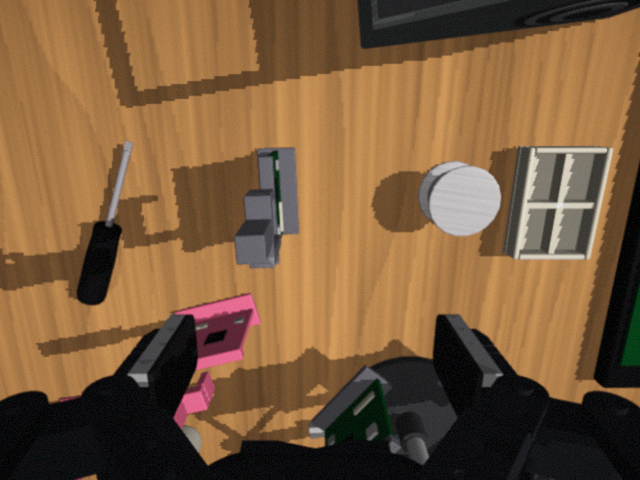

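The scene picture shows the tree (post at ~365,335) and its free branch tip at either ~(295,353) or (437,300). The loose grey carrier is at ~(360,230), the pink decoys are at (302,262), (198,280) and (240,445), and the dryer knob is at ~(455,155). Next I'll enlarge these areas and measure.

```bash
cat > h.py <<'E'
import numpy as np,cv2
from workcell import bot
from scipy.spatial.transform import Rotation as R
def camT(n,obs=None):
    c=bot.camera_params(n)
    if n!="wrist": return c,np.array(c["T"])
    o=obs or bot.get_obs()
    T=np.eye(4);T[:3,:3]=R.from_quat(o["tool_rot"]).as_matrix();T[:3,3]=o["eef_pos"]
    return c,T@np.array(c["tool_from_camera"])
def rays(n,uv,obs=None):
    c,T=camT(n,obs)
    K=np.array([[c["fx"],0,c["cx"]],[0,c["fy"],c["cy"]],[0,0,1]])
    p=cv2.undistortPoints(np.array(uv,float).reshape(-1,1,2),K,np.array(c["dist"]))[:,0]
    d=np.c_[p[:,0],-p[:,1],-np.ones(len(p))]   # scaled to depth 1
    return T[:3,3],d@T[:3,:3].T
def onz(n,uv,z,obs=None):
    o,d=rays(n,uv,obs); return o+d*((z-o[2])/d[:,2])[:,None]
def dep(n,uv,D,obs=None):
    o,d=rays(n,uv,obs); uv=np.array(uv).reshape(-1,2).astype(int)
    return o+d*D[uv[:,1],uv[:,0]][:,None]
def cloud(n,D,obs=None):
    v,u=np.mgrid[0:480,0:640]; uv=np.c_[u.ravel(),v.ravel()]
    return dep(n,uv,D,obs).reshape(480,640,3)
def two(n1,uv1,n2,uv2,o1=None,o2=None):
    a,d=rays(n1,[uv1],o1);b,e=rays(n2,[uv2],o2);d=d[0];e=e[0]
    s=np.linalg.lstsq(np.c_[d,-e],b-a,rcond=None)[0]
    p,q=a+s[0]*d,b+s[1]*e
    return (p+q)/2,np.linalg.norm(p-q)
def proj(n,P,obs=None):
    c,T=camT(n,obs); q=(np.atleast_2d(P)-T[:3,3])@T[:3,:3]
    K=np.array([[c["fx"],0,c["cx"]],[0,c["fy"],c["cy"]],[0,0,1]])
    return cv2.projectPoints(q*[1,-1,-1],np.zeros(3),np.zeros(3),K,np.array(c["dist"]))[0][:,0]
def crop(pic,x0,y0,w,h,f,name):
    cv2.imwrite("pics/"+name,cv2.resize(pic[y0:y0+h,x0:x0+w],None,fx=f,fy=f,interpolation=cv2.INTER_CUBIC))
E
python3 - <<'E'
from h import *
s=cv2.imread("pics/scene0.png");d=cv2.imread("pics/side0.png")
crop(s,270,180,200,150,4,"s_tree_a.png")
crop(s,270,270,200,150,4,"s_tree_b.png")
crop(s,400,110,160,120,5,"s_dry.png")
crop(d,90,220,160,120,5,"d_dry.png")
crop(d,260,140,160,120,5,"d_tree.png")
E
```

```text
(no output)
```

View pics/s_tree_a.png

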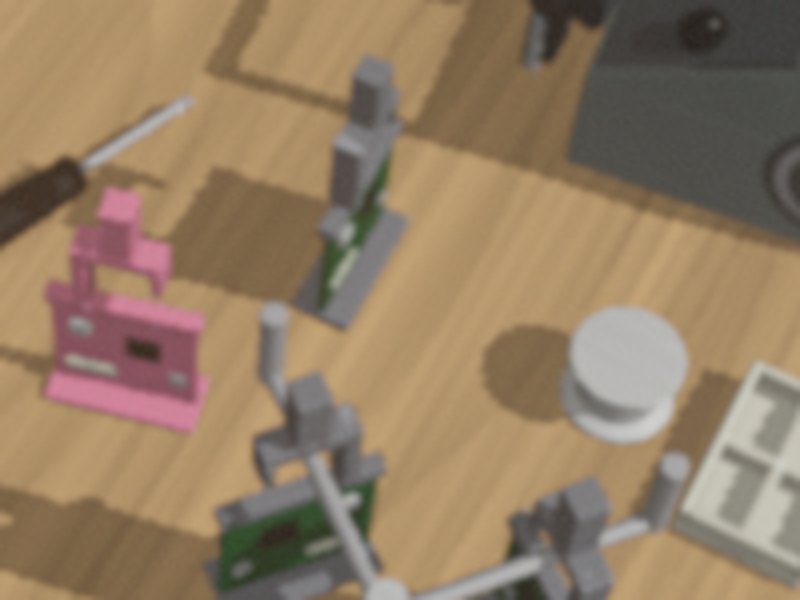

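View pics/s_tree_b.png

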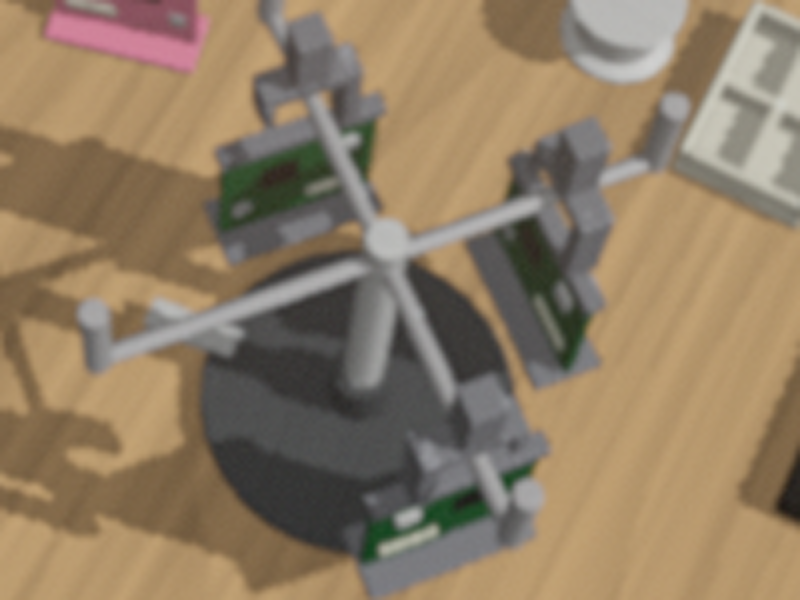

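View pics/s_dry.png

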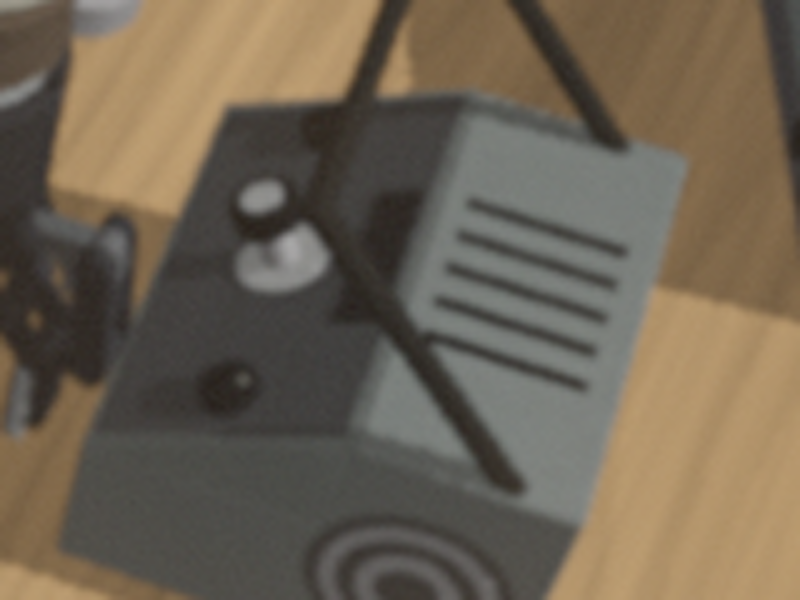

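View pics/d_dry.png

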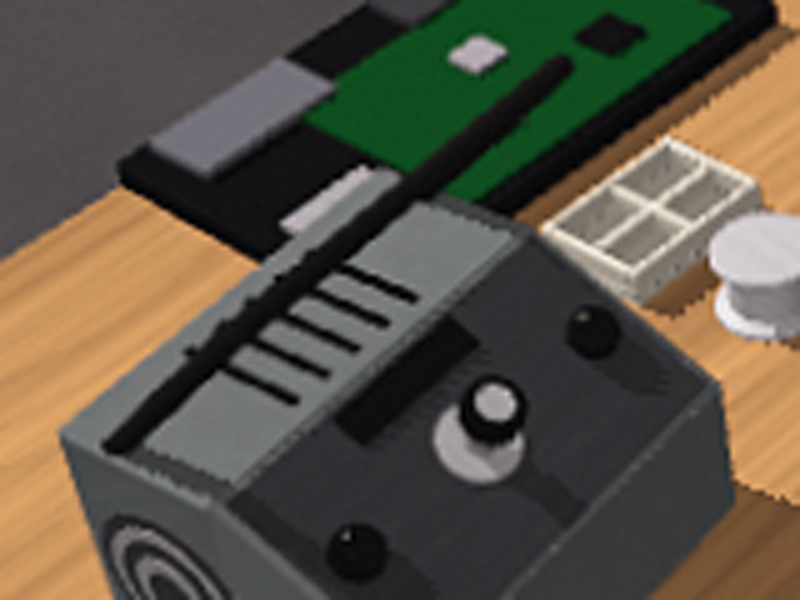

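View pics/d_tree.png

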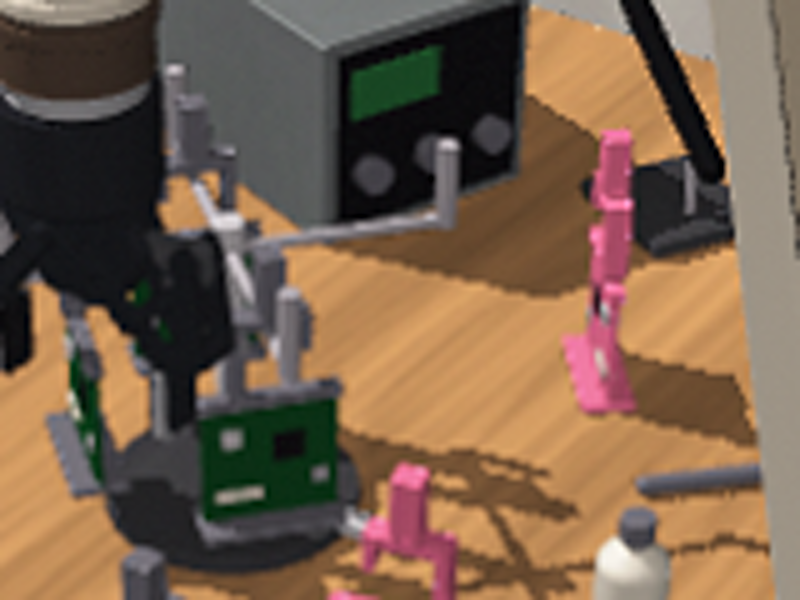

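```bash
python3 - <<'E'
from h import *
D=np.load("pics/scene0.npy");E=np.load("pics/side0.npy")
np.set_printoptions(precision=4,suppress=True)
pg=onz("scene",[(338.2,257.5),(438.3,295.3),(401.5,393.5),(293.3,347)],.218)
hub=onz("scene",[(366.3,329.3)],.188)[0]
print("pegs",pg,"hub",hub,"mean",pg.mean(0)); c=pg.mean(0)
for p in pg: print(np.linalg.norm((p-c)[:2]),np.degrees(np.arctan2(*(p-c)[1::-1])))
print("pointer depth",dep("scene",[(310,348),(318,350),(326,355),(328,352)],D))
print("side pointer",dep("side",[(329,243),(331,245)],E), dep("scene",[(293,347),(366,330),(338,258)],D))
# cap
print("cap scene",dep("scene",[(452,149)],D),"cap side",dep("side",[(188,300)],E))
print(two("scene",(452.5,149.3),"side",(189,300.6)))
# tab top loose
print("tab",dep("scene",[(363,196),(364,197)],D), dep("side",[(288,252),(290,254)],E))
C=cloud("scene",D)
# foot disc points via dark colour & height
im=cv2.imread("pics/scene0.png")
m=(abs(C[...,2]-.012)<.004)&(im.max(2)<95)
m[:, :300]=0;m[:,450:]=0;m[:300]=0;m[420:]=0
p=C[m];print(m.sum(),p.min(0),p.max(0))
h=cv2.convexHull(p[:,:2].astype(np.float32))
print(cv2.minEnclosingCircle(h))
E
```

```text
pegs [[ 0.5015 -0.1601  0.218 ]
 [ 0.6768 -0.1423  0.218 ]
 [ 0.6953 -0.3196  0.218 ]
 [ 0.5194 -0.3356  0.218 ]] hub [ 0.5985 -0.2404  0.188 ] mean [ 0.5983 -0.2394  0.218 ]
0.12510780281773567 140.67454611611987
0.12494007869785484 51.0254307755009
0.12589392807292524 -39.571193988047824
0.12439778325808873 -129.33458613725617
pointer depth [[ 0.4983 -0.2525  0.0149]
 [ 0.546  -0.3058  0.1755]
 [ 0.5319 -0.2497  0.0149]
 [ 0.5325 -0.2429  0.0163]]
side pointer [[ 0.494  -0.2058  0.0532]
 [ 0.5122 -0.2432  0.0152]] [[ 0.5182 -0.3348  0.2147]
 [ 0.5985 -0.2412  0.187 ]
 [ 0.5015 -0.1608  0.2173]]
cap scene [[0.5603 0.2409 0.14  ]] cap side [[0.5633 0.2401 0.1393]]
(array([0.5609, 0.2405, 0.1395]), np.float64(0.0016076026370033315))
tab [[0.4649 0.0079 0.1752]
 [0.466  0.0107 0.1697]] [[0.466  0.0068 0.1691]
 [0.4567 0.0112 0.1702]]
2627 [ 0.5283 -0.316   0.008 ] [ 0.6599 -0.1674  0.016 ]
((0.5982039570808411, -0.24143902957439423), 0.07481025904417038)
```

```bash
python3 - <<'E'
from h import *
s=cv2.imread("pics/scene0.png");d=cv2.imread("pics/side0.png");w=cv2.imread("pics/wrist0.png")
a=cv2.resize(s[190:270,330:410],None,fx=5,fy=5,interpolation=cv2.INTER_CUBIC)
b=cv2.resize(d[240:320,260:340],None,fx=5,fy=5,interpolation=cv2.INTER_CUBIC)
cv2.imwrite("pics/car.png",np.hstack([a,b]))
crop(w,200,130,160,160,3.7,"car_w.png")
E
```

```text
(no output)
```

View pics/car.png

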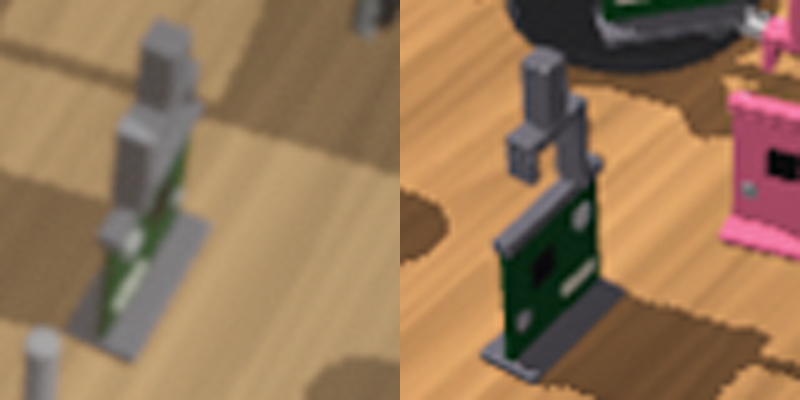

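View pics/car_w.png

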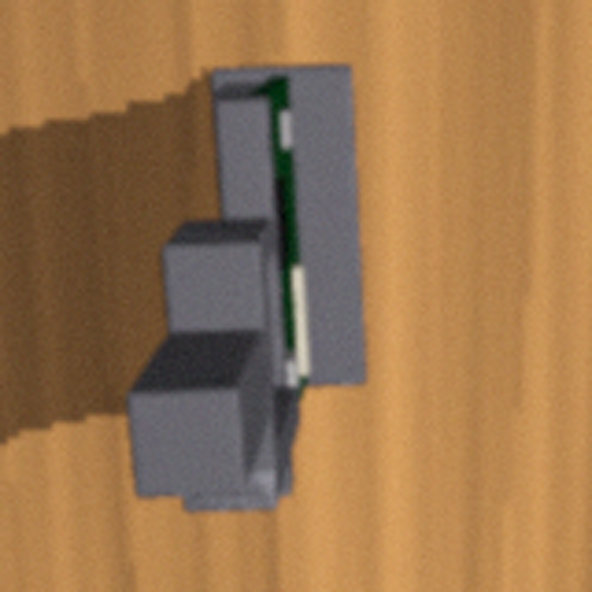

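The meant carrier is the grey and green one at scene (362,225), side (290,285) and wrist (265,205). The three pink ones at scene (302,262), (198,280) and (240,445) are decoys. The side crop shows its short hook tip at the +y end and its neck at the -y end. The tree axis is about (0.598,-0.240), with pegs 125 mm from it, which checks with the given size. The free branch is at azimuth 230.7°.

I'll move towards the tree and test the wrist turn direction on the way.

Emit:
apply_moves(targets=[-0.2, 0, 0, -0.25, 0, 0, 1, -0.36, -0.1, 0, -0.5, 0, 0, 1, -0.36, -0.25, 0, -0.75, 0, 0, 1, -0.36, -0.4, -0.05, -1, 0, 0, 1, -0.36, -0.55, -0.1, -1, 0, 0, 1, -0.36, -0.7, -0.12, -1, 0, 0, 1, -0.36, -0.85, -0.12, -1, 0, 0, 1, -0.36, -0.96, -0.12, -1, 0, 0, 1, -0.36, -0.96, -0.12, -1, 0, 0, 1])

```text
clock: 0.9
eef_pos: [0.4692, -0.2449, 0.3202]
tool_rot: [-0.173, 0.686, 0.172, 0.685]
ft_force: [-0.3, 0.3, -0.7]
grip_width: 0.0854
```

```bash
python3 - <<'E'
from h import *
np.set_printoptions(precision=4,suppress=True)
o=bot.get_obs();print(o['clock'],o['eef_pos'],o['joint_pos'],o['ft_force'])
print(R.from_quat(o['tool_rot']).as_matrix())
p,d=bot.camera("wrist");cv2.imwrite("pics/w1.png",p[:,:,::-1]);np.save("pics/w1.npy",d)
p,d=bot.camera("scene");cv2.imwrite("pics/s1.png",p[:,:,::-1]);np.save("pics/s1.npy",d)
import json;json.dump({k:np.array(v).tolist() for k,v in o.items()},open("pics/o1.json","w"))
E
```

```text
0.9 [ 0.4692 -0.2449  0.3202] [-0.48    0.2838  0.291   1.5786 -0.0018  0.5973] [-0.2679  0.3184 -0.7191]
[[-0.0013 -0.4737  0.8807]
 [-0.0014  0.8807  0.4737]
 [-1.     -0.0006 -0.0018]]
```

View pics/w1.png

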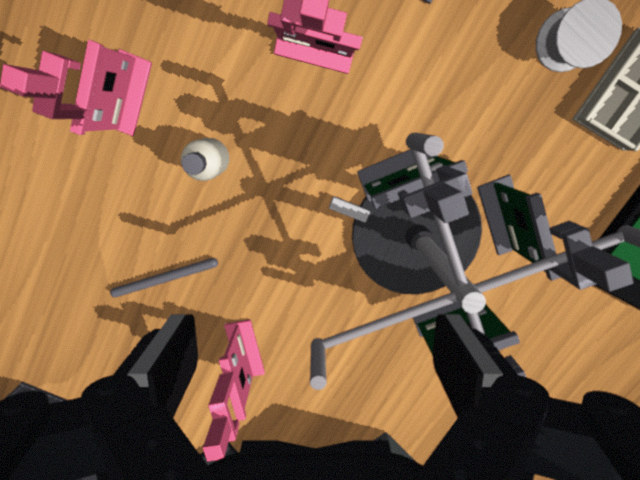

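The wrist picture shows the pointer clearly at (332–368, 200–217), the foot disc centred near (418,235) and the free peg top at (318,382).

```bash
python3 - <<'E'
from h import *
import json
np.set_printoptions(precision=4,suppress=True)
o=json.load(open("pics/o1.json"));w=cv2.imread("pics/w1.png");D=np.load("pics/w1.npy")
crop(w,310,170,120,90,6,"ptr.png")
C=cloud("wrist",D,o)
g=w.astype(int);m=(g.min(2)>140)&(g.max(2)-g.min(2)<30)&(abs(C[...,2]-.015)<.006)
m[:, :320]=0;m[:,380:]=0;m[:190]=0;m[230:]=0
v,u=np.nonzero(m);print(len(u))
P=onz("wrist",np.c_[u,v],.015,o)[:,:2]
r=cv2.minAreaRect(P.astype(np.float32)*1000);print("rect mm",r,cv2.boxPoints(r))
ax=cv2.fitLine(P.astype(np.float32),cv2.DIST_L2,0,.001,.001).ravel();print(ax,np.degrees(np.arctan2(ax[1],ax[0])))
# disc by depth/dark
m=(w.max(2)<100)&(abs(C[...,2]-.012)<.005);m[:,:345]=0;m[:,490:]=0;m[:150]=0;m[300:]=0
print(cv2.minEnclosingCircle(C[m][:,:2].astype(np.float32)))
print("peg,post",onz("wrist",[(318,382)],.218,o),onz("wrist",[(473.5,301)],.188,o),onz("wrist",[(424,145)],.218,o))
s=cv2.imread("pics/s1.png");crop(s,270,300,120,90,6,"ptrs.png")
E
```

```text
225
rect mm ((514.6317749023438, -245.82330322265625), (44.40626525878906, 8.17324161529541), 6.320371150970459) [[ 492.1137 -244.2058]
 [ 493.0135 -252.3294]
 [ 537.1498 -247.4408]
 [ 536.2501 -239.3172]]
[ 0.987   0.1608  0.512  -0.2454] 9.251029
((0.5986663103103638, -0.23893265426158905), 0.07455207407474518)
peg,post [[ 0.5201 -0.3347  0.218 ]] [[ 0.5984 -0.2378  0.188 ]] [[ 0.4974 -0.1623  0.218 ]]
```

View pics/ptr.png

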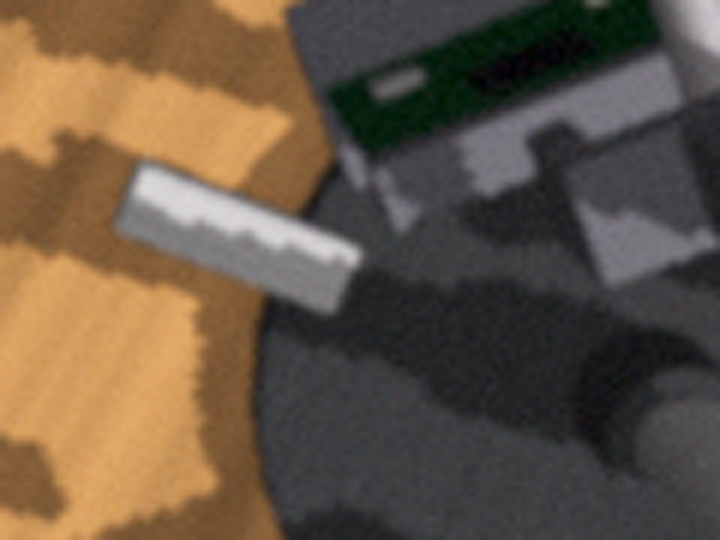

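View pics/ptrs.png

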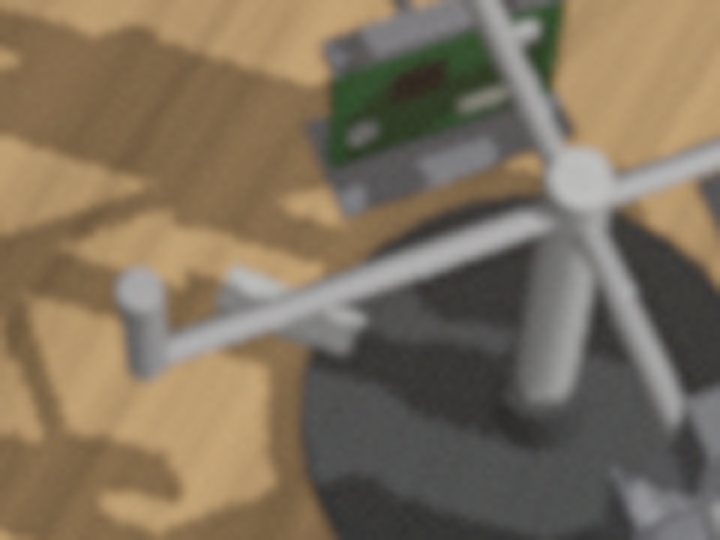

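```bash
python3 - <<'E'
from h import *
import json
np.set_printoptions(precision=4,suppress=True)
o=json.load(open("pics/o1.json"));w=cv2.imread("pics/w1.png");D=np.load("pics/w1.npy")
q=np.array([(140,160),(362,247),(338,315),(118,230)])/6+[310,170]-.4
P=onz("wrist",q,.015,o);print(P)
a=np.array([.5984,-.2398])
for M in ((P[0]+P[3])/2,(P[1]+P[2])/2): d=M[:2]-a;print(M,np.hypot(*d),np.degrees(np.arctan2(d[1],d[0]))%360)
print("edge lens",np.linalg.norm(P[0]-P[3]),np.linalg.norm(P[1]-P[2]))
for i,j in((1,0),(2,3)): d=P[j]-P[i];print(np.degrees(np.arctan2(d[1],d[0]))%360)
print(dep("wrist",[(337,200),(345,205),(365,217),(335,206)],D,o))
E
```

```text
[[ 0.4914 -0.2442  0.015 ]
 [ 0.5361 -0.2389  0.015 ]
 [ 0.5388 -0.2524  0.015 ]
 [ 0.4942 -0.2577  0.015 ]]
[ 0.4928 -0.2509  0.015 ] 0.10614007512924013 186.0254073788683
[ 0.5375 -0.2456  0.015 ] 0.061210173655549 185.48144090759553
edge lens 0.013832118433085964 0.013752805106738375
186.7207942847078
186.81206635224368
[[ 0.4976 -0.2458  0.0146]
 [ 0.5083 -0.2465  0.0144]
 [ 0.5349 -0.2478  0.0148]
 [ 0.4991 -0.2531  0.013 ]]
```

Pointer azimuth is 186.6° (width measured 13.8 mm, tip at 106 mm; both agree with the description), so the branch must turn about -44°. Next I'll bring the jaw direction tangential at the peg.

Emit:
apply_moves(targets=[0, -0.1, 0, -0.25, 0, 0, 1, 0, -0.25, 0, -0.5, 0, 0, 1, 0, -0.414, 0.005, -0.75, 0, 0, 1, 0, -0.414, 0.005, -0.98, 0, 0, 1, 0, -0.414, 0.005, -0.98, 0, 0, 1])

```text
clock: 1.42
eef_pos: [0.5218, -0.3301, 0.3178]
tool_rot: [-0.335, 0.623, 0.338, 0.621]
ft_force: [-0.0, 1.3, 0.5]
grip_width: 0.0854
```

Emit:
apply_moves(targets=[0, 0, 0, -0.25, 0, 0, 1, 0, 0, 0, -0.5, 0, 0, 1, 0, 0, 0, -0.75, 0, 0, 1, 0, 0, 0, -0.98, 0, 0, 1, 0, 0, 0, -0.98, 0, 0, 1])

```text
clock: 1.83
eef_pos: [0.5207, -0.3279, 0.3228]
tool_rot: [-0.478, 0.522, 0.477, 0.522]
ft_force: [-0.2, 0.5, -0.1]
grip_width: 0.0847
```

Emit:
apply_moves(targets=[0, 0, 0, -0.25, 0, 0, 1, 0, 0, 0, -0.5, 0, 0, 1, 0, 0, 0, -0.75, 0, 0, 1, 0, 0, 0, -0.98, 0, 0, 1, 0, 0, 0, -0.98, 0, 0, 1])

```text
clock: 2.25
eef_pos: [0.5207, -0.3285, 0.3224]
tool_rot: [0.589, -0.391, -0.589, -0.391]
ft_force: [0.3, 0.7, 0.1]
grip_width: 0.0854
```

Emit:
apply_moves(targets=[0, 0, 0, -0.25, 0, 0, 1, 0, 0, 0, -0.5, 0, 0, 1, 0, 0, 0, -0.75, 0, 0, 1, 0, 0, 0, -0.98, 0, 0, 1, 0, 0, 0, -0.98, 0, 0, 1, 0, 0, 0, -0.98, 0, 0, 0.6])

```text
clock: 2.75
eef_pos: [0.5207, -0.3294, 0.3219]
tool_rot: [0.666, -0.238, -0.666, -0.238]
ft_force: [-0.4, -0.3, 0.4]
grip_width: 0.0756
```

```bash
cat > st.py <<'E'
from h import *
import json,sys
np.set_printoptions(precision=4,suppress=True)
n=sys.argv[1]
o=bot.get_obs();M=R.from_quat(o['tool_rot']).as_matrix()
print(o['clock'],o['eef_pos'],"q",o['joint_pos'],"F",o['ft_force'],"w",o['grip_width']);print("z az",np.degrees(np.arctan2(M[1,2],M[0,2])),"x",M[:,0])
json.dump({k:np.array(v).tolist() for k,v in o.items()},open(f"pics/o{n}.json","w"))
for c in sys.argv[2:]:
    p,d=bot.camera(c);cv2.imwrite(f"pics/{c}{n}.png",p[:,:,::-1]);np.save(f"pics/{c}{n}.npy",d)
E
python3 st.py 2 wrist
```

```text
2.75 [ 0.5207 -0.3294  0.3219] q [-0.5641  0.4792  0.5826  1.6737  0.0001 -1.4473] F [-0.4033 -0.3308  0.4064] w 0.07558734055638094
z az 140.60303298194896 x [ 0.0005 -0.0002 -1.    ]
```

View pics/wrist2.png

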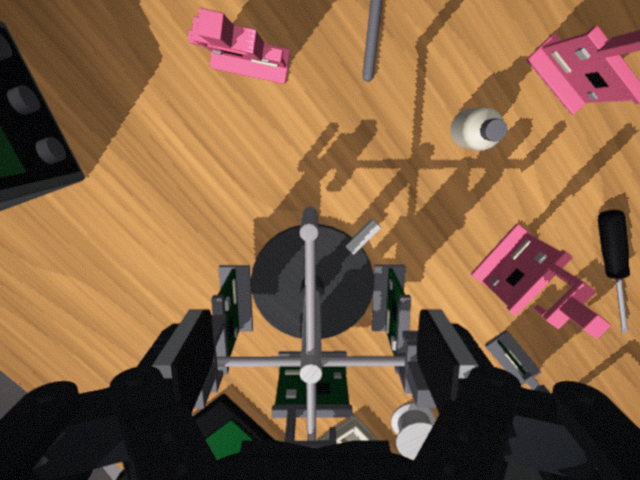

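```bash
python3 - <<'E'
from h import *
import json
np.set_printoptions(precision=4,suppress=True)
o=json.load(open("pics/o2.json"));D=np.load("pics/wrist2.npy")
pg=onz("wrist",[(309,232)],.218,o)[0];ps=onz("wrist",[(311,373)],.188,o)[0]
d=(pg-ps)[:2];print(pg,ps,np.hypot(*d),np.degrees(np.arctan2(d[1],d[0]))%360)
M=R.from_quat(o['tool_rot']).as_matrix()
t=np.array([pg[0],pg[1],.192]);print((M.T@(t-np.array(o['eef_pos'])))/.25)
q=onz("wrist",[(348,249),(380,225)],.015,o);d=(q[1]-q[0])[:2];print(np.degrees(np.arctan2(d[1],d[0]))%360, q)
E
```

```text
[ 0.5202 -0.3361  0.218 ] [ 0.5986 -0.2397  0.188 ] 0.12423051141081068 230.85946598167712
[ 0.5197  0.0223 -0.0151]
179.42248205749925 [[ 0.5373 -0.2488  0.015 ]
 [ 0.4913 -0.2484  0.015 ]]
```

Emit:
apply_moves(targets=[0.15, 0.02, -0.015, 0, 0, 0, 0.6, 0.3, 0.02, -0.015, 0, 0, 0, 0.6, 0.42, 0.02, -0.015, 0, 0, 0, 0.6, 0.52, 0.02, -0.015, 0, 0, 0, 0.5, 0.52, 0.02, -0.015, 0, 0, 0, 0.2, 0.52, 0.02, -0.015, 0, 0, 0, 0, 0.52, 0.02, -0.015, 0, 0, 0, 0, 0.52, 0.02, -0.015, 0, 0, 0, 0, 0.52, 0.02, -0.015, 0, 0, 0, 0, 0.52, 0.02, -0.015, 0, 0, 0, 0])

```text
clock: 3.63
eef_pos: [0.521, -0.3367, 0.1927]
tool_rot: [0.667, -0.237, -0.666, -0.236]
ft_force: [-0.9, 0.8, -1.2]
grip_width: 0.0098
```

```bash
python3 st.py 3 scene; python3 - <<'E'
import cv2;from h import *
crop(cv2.imread("pics/scene3.png"),230,260,200,150,4,"s3.png")
E
```

```text
3.6333 [ 0.521  -0.3367  0.1927] q [-0.5738  0.498   0.2808  1.3517  0.0002 -1.4625] F [-0.9432  0.8336 -1.1655] w 0.009831030197579194
z az 140.91961854351914 x [ 0.0017 -0.0008 -1.    ]
```

View pics/s3.png

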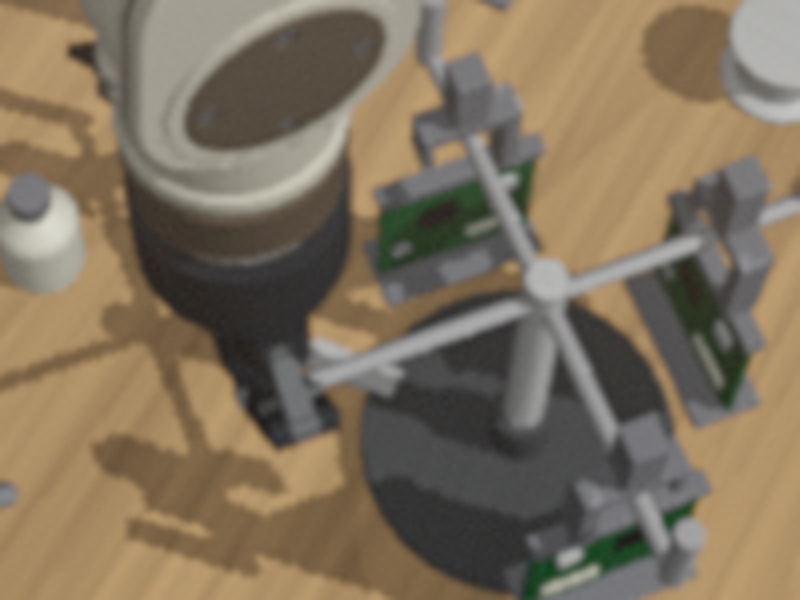

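Gripped. Now I'll lead the peg clockwise along its arc, 22.05° per call (r = 125 mm).

Emit:
apply_moves(targets=[0, -0.001, 0.032, 0.1283, 0, 0, 0, 0, -0.0041, 0.064, 0.2566, 0, 0, 0, 0, -0.0092, 0.0956, 0.3848, 0, 0, 0, 0, -0.0164, 0.1269, 0.5131, 0, 0, 0, 0, -0.0255, 0.1576, 0.6414, 0, 0, 0, 0, -0.0366, 0.1877, 0.77, 0, 0, 0, 0, -0.0366, 0.1877, 0.77, 0, 0, 0])

```text
clock: 4.27
eef_pos: [0.4897, -0.2994, 0.1926]
tool_rot: [0.609, -0.36, -0.608, -0.36]
ft_force: [-0.3, 0.5, -0.4]
grip_width: 0.0095
```

Emit:
apply_moves(targets=[0, -0.001, 0.032, 0.1283, 0, 0, 0, 0, -0.0041, 0.064, 0.2566, 0, 0, 0, 0, -0.0092, 0.0956, 0.3848, 0, 0, 0, 0, -0.0164, 0.1269, 0.5131, 0, 0, 0, 0, -0.0255, 0.1576, 0.6414, 0, 0, 0, 0, -0.0366, 0.1877, 0.77, 0, 0, 0, 0, -0.0366, 0.1877, 0.77, 0, 0, 0, 0, -0.0366, 0.1877, 0.77, 0, 0, 0])

```text
clock: 4.93
eef_pos: [0.4753, -0.2546, 0.1926]
tool_rot: [0.53, -0.469, -0.529, -0.469]
ft_force: [-2.9, 0.2, 4.3]
grip_width: 0.0101
```

```bash
python3 st.py 4 scene; python3 - <<'E'
import cv2;from h import *
crop(cv2.imread("pics/scene4.png"),230,230,200,150,4,"s4.png")
E
```

```text
4.9333 [ 0.4753 -0.2546  0.1926] q [-0.4915  0.336   0.0335  1.2669 -0.0005 -0.6136] F [-2.8866  0.1851  4.2533] w 0.01009309184725454
z az 96.99680513434762 x [ 0.001  -0.0011 -1.    ]
```

View pics/s4.png

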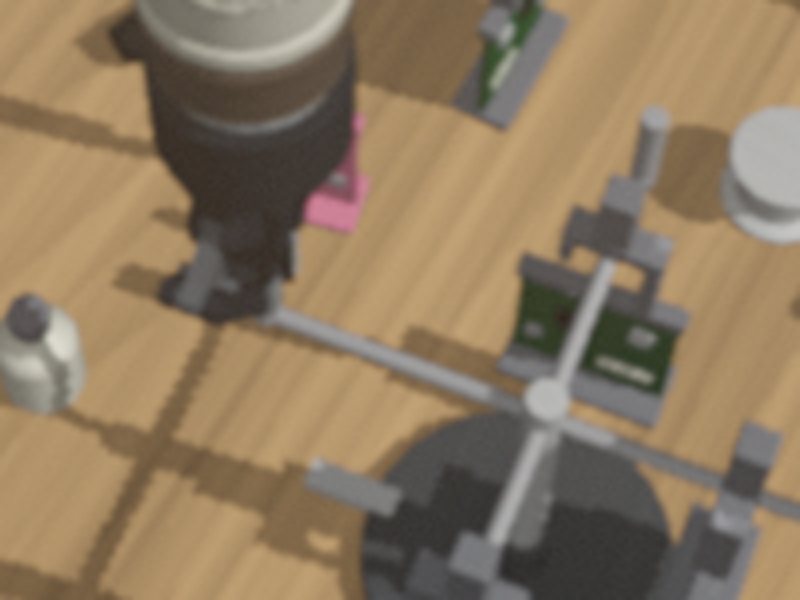

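```bash
python3 - <<'E'
import cv2;from h import *
crop(cv2.imread("pics/scene4.png"),310,240,180,170,4,"s4b.png")
E
```

```text
(no output)
```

View pics/s4b.png

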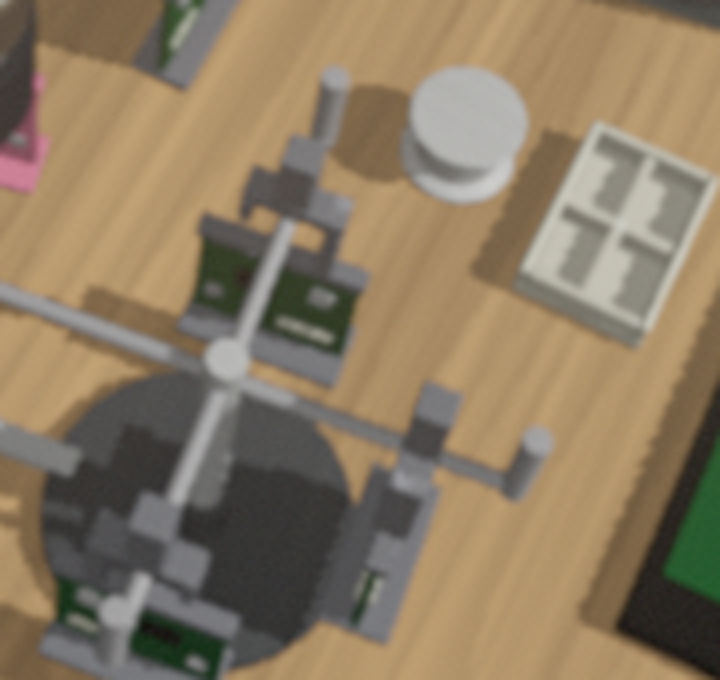

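```bash
python3 - <<'E'
from h import *
np.set_printoptions(precision=4,suppress=True)
pg=onz("scene",np.array([(335,77),(537,437),(116,608)])/4+[310,240]-.4,.218)
h=onz("scene",np.array([(228,357)])/4+[310,240]-.4,.188)[0]
c=(pg[0]+pg[2])/2;print(h,c)
for p,k in zip(pg,(90,180,-90)):
    d=(p-c)[:2];print(np.hypot(*d),(np.degrees(np.arctan2(d[1],d[0]))+k)%360)
q=onz("scene",np.array([(317,459),(403,491),(393,515),(307,484)])/4+[230,230]-.4,.015);print(q)
for M in ((q[0]+q[3])/2,(q[1]+q[2])/2):
    d=(M-c)[:2];print(np.hypot(*d),np.degrees(np.arctan2(d[1],d[0]))%360)
E
```

```text
[ 0.5986 -0.2394  0.188 ] [ 0.5983 -0.2395  0.218 ]
0.12422459870918598 187.0129685262074
0.12436419970525768 187.30512000212303
0.12422459870918598 187.01296852620737
[[ 0.4926 -0.2471  0.015 ]
 [ 0.5365 -0.2409  0.015 ]
 [ 0.5383 -0.2539  0.015 ]
 [ 0.495  -0.2606  0.015 ]]
0.10549638669855921 187.82923586528244
0.061437698299825545 187.34415688207181
```

Emit:
apply_moves(targets=[0, 0, 0, 0, 0, 0, 0.15, 0, 0, 0, 0, 0, 0, 0.3, 0, 0, 0, 0, 0, 0, 0.5, 0, 0, 0, 0, 0, 0, 0.5, -0.15, 0, 0, 0, 0, 0, 0.5, -0.3, 0, 0, 0, 0, 0, 0.5, -0.45, 0, 0, 0, 0, 0, 0.6, -0.6, 0, 0, 0, 0, 0, 0.6, -0.6, 0, 0, 0, 0, 0, 0.6])

```text
clock: 5.73
eef_pos: [0.4778, -0.2557, 0.3498]
tool_rot: [0.534, -0.468, -0.524, -0.471]
ft_force: [-0.5, 0.4, 0.7]
grip_width: 0.051
```

```bash
python3 st.py 5 wrist scene; python3 - <<'E'
import cv2;from h import *
crop(cv2.imread("pics/wrist5.png"),240,170,160,220,2.7,"w5c.png")
E
```

```text
5.7333 [ 0.4778 -0.2557  0.3498] q [-0.4915  0.3021  0.3916  1.6454  0.0001 -0.611 ] F [-0.5387  0.3696  0.7154] w 0.050950909270848284
z az 96.8424446149996 x [ 0.0131 -0.0069 -0.9999]
```

View pics/wrist5.png

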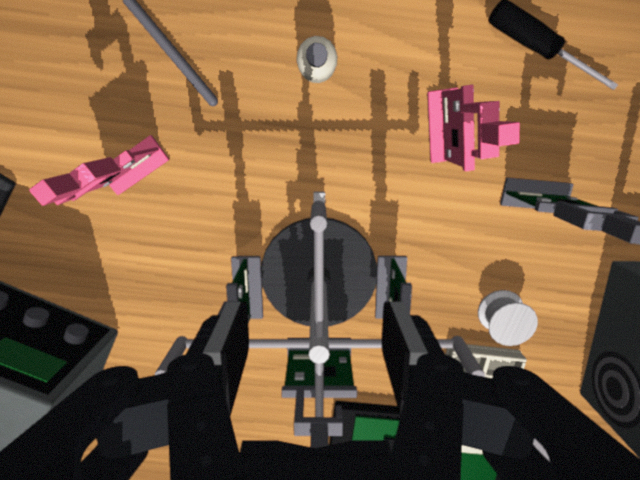

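View pics/w5c.png

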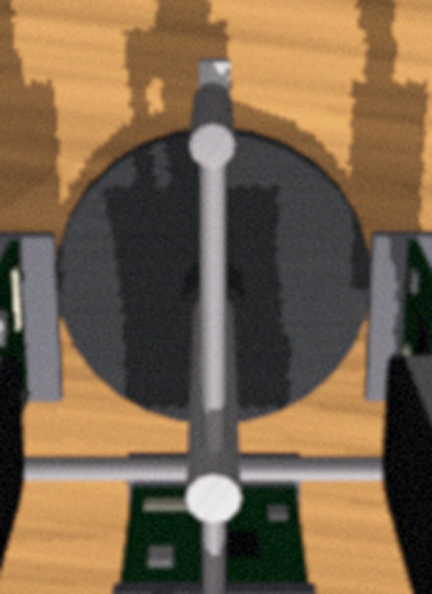

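```bash
python3 - <<'E'
from h import *
import json
np.set_printoptions(precision=4,suppress=True)
o=json.load(open("pics/o5.json"))
s=160/432.
f=lambda x,y:[(x*s+240-.4,y/2.7+170-.4)]
a=lambda p,q:np.degrees(np.arctan2(*(q-p)[1::-1]))%360
pk=onz("wrist",f(214.5,61),.015,o)[0];pg=onz("wrist",f(211.7,146),.218,o)[0];ps=onz("wrist",f(214,498),.188,o)[0]
print(pk,pg,ps,a(ps,pk),a(ps,pg),np.hypot(*(pk-ps)[:2]),np.hypot(*(pg-ps)[:2]))
s1=onz("wrist",f(22,467),.174,o)[0];s2=onz("wrist",f(384,467),.174,o)[0];print("cross branch",a(s1,s2))
E
```

```text
[ 0.4925 -0.2516  0.015 ] [ 0.4755 -0.2547  0.218 ] [ 0.5989 -0.239   0.188 ] 186.75240494077937 187.27281698284287 0.10712937977963359 0.12438017780371634
cross branch 97.10087902935143
```

The wrist view puts the branch at 187.2° against the pointer at 186.7° (wrist) or 187.6° (scene), so it is aligned within about 0.5°. Now I'll get the carrier's pose.

```bash
python3 - <<'E'
from h import *
import json
np.set_printoptions(precision=4,suppress=True)
class O(dict):pass
o={"eef_pos":[ 4.99368452e-01,-7.49e-06,2.30414627e-01],"tool_rot":[ 1.20161358e-05,7.07844404e-01,-1.47722590e-05,7.06368388e-01]}
D=np.load("pics/wrist0.npy")
C=cloud("wrist",D,o);w=cv2.imread("pics/wrist0.png").astype(int)
pts=[(int(340/3.7+200),int(y/3.7+130)) for y in(90,150,220,300,370)];print(dep("wrist",pts,D,o))
e=np.array([(352.5,66),(366,383),(213,70)])/3.7+[200,130]-.4
P=onz("wrist",e,.006,o);print(P)
d=P[0]-P[1];print(np.degrees(np.arctan2(d[1],d[0])),np.hypot(*d[:2]))
t=np.array([(132,393),(238,388),(242,490),(139,496)])/3.7+[200,130]-.4
T=onz("wrist",t,.172,o);print(T,T.mean(0))
d=T[1]-T[2];print(np.degrees(np.arctan2(d[1],d[0])),np.hypot(*d[:2]))
d=T[0]-T[3];print(np.degrees(np.arctan2(d[1],d[0])),np.hypot(*d[:2]))
d=T[1]-T[0];print(np.degrees(np.arctan2(d[1],d[0])),np.hypot(*d[:2]))
E
```

```text
[[ 0.478   0.043   0.0049]
 [ 0.4777  0.0289  0.005 ]
 [ 0.4774  0.0118  0.0055]
 [ 0.477  -0.009   0.0038]
 [ 0.4766 -0.0274  0.0035]]
[[ 0.4815  0.0487  0.006 ]
 [ 0.4838 -0.0297  0.006 ]
 [ 0.4483  0.0478  0.006 ]]
91.62160848725111 0.07847440425541072
[[0.4585 0.0165 0.172 ]
 [0.4733 0.0172 0.172 ]
 [0.4733 0.0022 0.172 ]
 [0.4586 0.0013 0.172 ]] [0.4659 0.0093 0.172 ]
89.99335874587626 0.015049890525493912
90.37321509661217 0.015231345946793925
2.806116540330437 0.014763081022494714
```

Emit:
apply_moves(targets=[0, 0, 0.1, 0, 0, 0, 0.6, 0, -0.02, 0.25, 0, 0, 0, 0.6, 0, -0.04, 0.4, 0.1, 0, 0, 0.6, 0, -0.06, 0.55, 0.186, 0, 0, 0.6, 0, -0.07, 0.7, 0.186, 0, 0, 0.6, 0.1, -0.078, 0.85, 0.186, 0, 0, 0.6, 0.2, -0.078, 0.95, 0.186, 0, 0, 0.6, 0.2, -0.078, 1, 0.186, 0, 0, 0.6, 0.2, -0.078, 1, 0.186, 0, 0, 0.6])

```text
clock: 6.58
eef_pos: [0.462, -0.0012, 0.2876]
tool_rot: [-0.505, 0.494, 0.51, 0.49]
ft_force: [0.1, -0.8, 0.1]
grip_width: 0.0515
```

```bash
python3 st.py 6 wrist
```

```text
6.5833 [ 0.462  -0.0012  0.2876] q [-0.003   0.1534  0.0416  1.4669  0.0008 -0.0339] F [ 0.1462 -0.7525  0.073 ] w 0.05145920305597905
z az 91.77048965635088 x [-0.0079  0.0008 -1.    ]
```

View pics/wrist6.png

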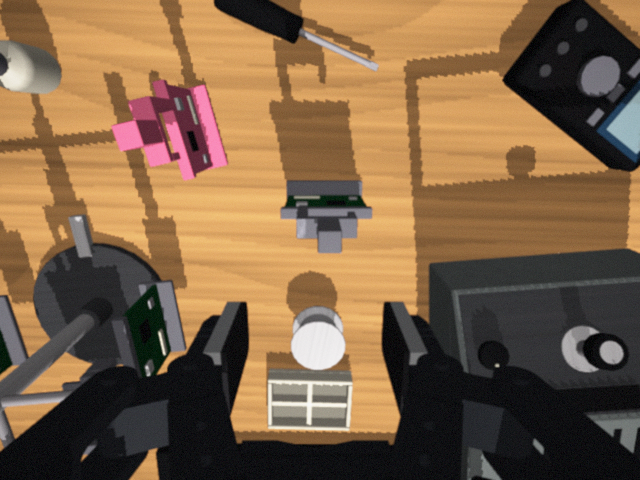

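```bash
python3 - <<'E'
import cv2;from h import *
crop(cv2.imread("pics/wrist6.png"),270,170,120,100,6,"w6c.png")
E
```

```text
(no output)
```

View pics/w6c.png

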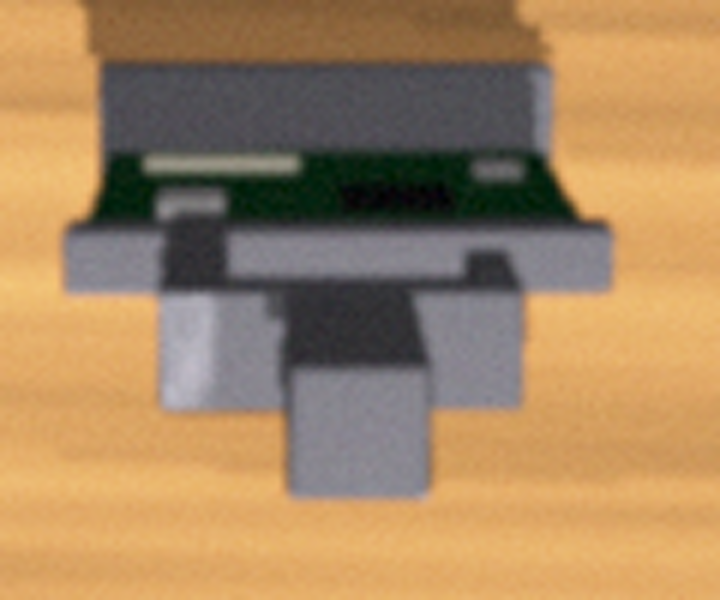

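The crop confirms the carrier: the neck is on the left (-y) and reaches the rail, and the short tip is on the right (+y), so carrier +x is about world +y. The tab's top face spans crop (288–432, 363–497).

```bash
python3 - <<'E'
from h import *
import json
np.set_printoptions(precision=4,suppress=True)
o=json.load(open("pics/o6.json"))
c=lambda a:np.array(a)/6+[270,170]-.4
T=onz("wrist",c([(288,365),(431,362),(433,497),(288,497)]),.172,o);print(T,T.mean(0))
for i,j in((0,1),(3,2)): d=T[j]-T[i];print(np.degrees(np.arctan2(d[1],d[0])),np.hypot(*d[:2]))
F=onz("wrist",c([(103,65),(550,65)]),.006,o);d=F[1]-F[0];print("foot",F,np.degrees(np.arctan2(d[1],d[0])),np.hypot(*d[:2]))
G=onz("wrist",c([(66,290),(612,290)]),.086,o);d=G[1]-G[0];print("rail",G,np.degrees(np.arctan2(d[1],d[0])),np.hypot(*d[:2]))
M=R.from_quat(o['tool_rot']).as_matrix()
t=np.array([*T.mean(0)[:2],.142]);print((M.T@(t-np.array(o['eef_pos'])))/.25)
E
```

```text
[[0.4577 0.0008 0.172 ]
 [0.4569 0.0165 0.172 ]
 [0.4724 0.0175 0.172 ]
 [0.4729 0.0013 0.172 ]] [0.465 0.009 0.172]
92.96153189642288 0.01567843733851934
91.71473904755992 0.016162824241042033
foot [[ 0.4497 -0.0303  0.006 ]
 [ 0.4473  0.0473  0.006 ]] 91.72319195836896 0.07767835470661898
rail [[ 0.4707 -0.0303  0.086 ]
 [ 0.4683  0.0488  0.086 ]] 91.71833683320799 0.07909721749295393
[ 0.5822 -0.0176  0.0398]
```

Emit:
apply_moves(targets=[0, -0.018, 0.04, 0, 0, 0, 0.6, 0.15, -0.018, 0.04, 0, 0, 0, 0.6, 0.3, -0.018, 0.04, 0, 0, 0, 0.6, 0.42, -0.018, 0.04, 0, 0, 0, 0.6, 0.52, -0.018, 0.04, 0, 0, 0, 0.6, 0.582, -0.018, 0.04, 0, 0, 0, 0.6, 0.582, -0.018, 0.04, 0, 0, 0, 0.5, 0.582, -0.018, 0.04, 0, 0, 0, 0.35])

```text
clock: 7.3
eef_pos: [0.4694, 0.0057, 0.1457]
tool_rot: [-0.506, 0.494, 0.506, 0.494]
ft_force: [1.0, 0.1, 0.3]
grip_width: 0.0318
```

```bash
python3 st.py 7 side;python3 - <<'E'
import cv2;from h import *
crop(cv2.imread("pics/side7.png"),220,220,140,110,5,"d7.png")
E
```

```text
7.3 [0.4694 0.0057 0.1457] q [ 0.0122  0.2391 -0.2288  1.1037  0.     -0.0124] F [0.9548 0.0698 0.2793] w 0.031804415252767046
z az 91.41054808089943 x [-0.0009 -0.     -1.    ]
```

View pics/d7.png

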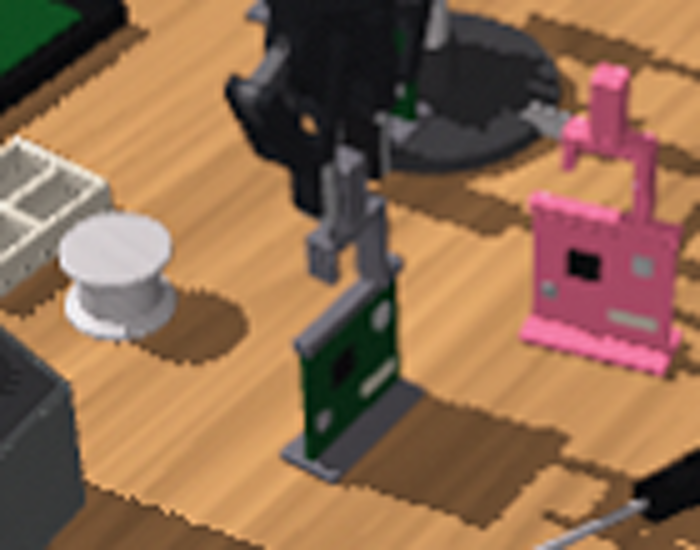

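Emit:
apply_moves(targets=[0.013, 0.018, 0.013, 0, 0, 0, 0.35, 0.013, 0.018, 0.013, 0, 0, 0, 0.35, 0.013, 0.018, 0.013, 0, 0, 0, 0.2, 0.013, 0.018, 0.013, 0, 0, 0, 0.1, 0.013, 0.018, 0.013, 0, 0, 0, 0, 0.013, 0.018, 0.013, 0, 0, 0, 0, 0.013, 0.018, 0.013, 0, 0, 0, 0, 0.013, 0.018, 0.013, 0, 0, 0, 0])

```text
clock: 8.02
eef_pos: [0.4653, 0.0093, 0.1436]
tool_rot: [0.507, -0.493, -0.506, -0.494]
ft_force: [-0.5, -1.5, 5.9]
grip_width: 0.0145
```

```bash
python3 st.py 8
```

```text
8.0167 [0.4653 0.0093 0.1436] q [ 0.0203  0.2311 -0.2454  1.0921 -0.0004 -0.0058] F [-0.5478 -1.4887  5.8534] w 0.014544492406900202
z az 91.49599869228544 x [ 0.0022 -0.0003 -1.    ]
```

Gripped: 14.5 mm read on the 16 mm tab (the readings run about 2 mm low, as on the peg). Lift straight up.

Emit:
apply_moves(targets=[-0.04, 0, 0, 0, 0, 0, 0, -0.1, 0, 0, 0, 0, 0, 0, -0.2, 0, 0, 0, 0, 0, 0, -0.3, 0, 0, 0, 0, 0, 0, -0.4, 0, 0, 0, 0, 0, 0, -0.5, 0, 0, 0, 0, 0, 0, -0.6, 0, 0, 0, 0, 0, 0, -0.7, 0, 0, 0, 0, 0, 0, -0.8, 0, 0, 0, 0, 0, 0, -0.9, 0, 0, 0, 0, 0, 0, -1, 0, 0, 0, 0, 0, 0, -1, 0, 0, 0, 0, 0, 0])

```text
clock: 9.02
eef_pos: [0.4657, 0.0097, 0.397]
tool_rot: [0.508, -0.491, -0.505, -0.495]
ft_force: [-0.4, 0.2, 0.2]
grip_width: 0.0148
```

```bash
python3 st.py 9 side;python3 - <<'E'
import cv2;from h import *
crop(cv2.imread("pics/side9.png"),180,120,200,150,4,"d9.png")
E
```

```text
9.0167 [0.4657 0.0097 0.397 ] q [ 0.0206  0.1595  0.3296  1.7333  0.0004 -0.0057] F [-0.417   0.2245  0.1738] w 0.014826257750426312
z az 91.50804648308907 x [ 0.0076  0.0005 -1.    ]
```

View pics/d9.png

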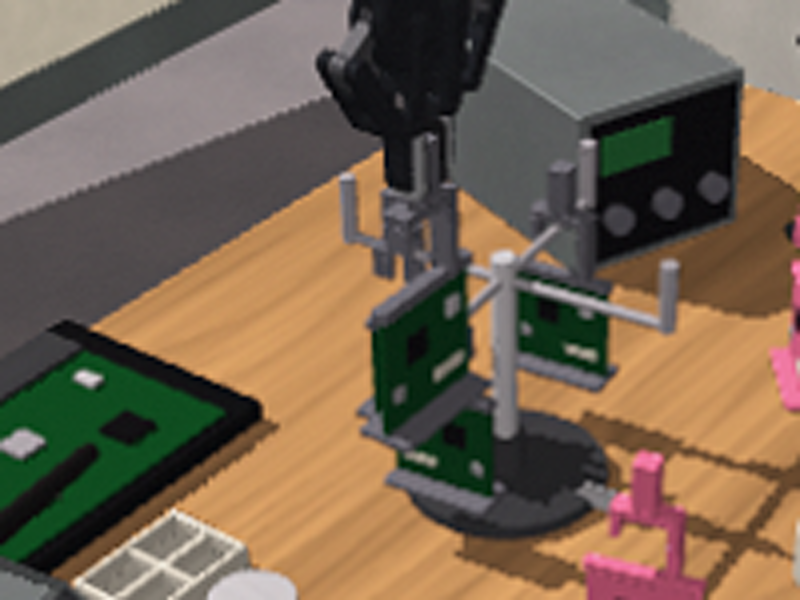

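Emit:
apply_moves(targets=[0, -0.01, -0.05, 0, 0, 0, 0, 0, -0.02, -0.13, -0.05, 0, 0, 0, 0, -0.03, -0.22, -0.1, 0, 0, 0, 0, -0.045, -0.31, -0.15, 0, 0, 0, 0, -0.06, -0.4, -0.192, 0, 0, 0, 0, -0.075, -0.5, -0.192, 0, 0, 0, 0, -0.09, -0.6, -0.192, 0, 0, 0, 0, -0.105, -0.7, -0.192, 0, 0, 0, 0, -0.12, -0.8, -0.192, 0, 0, 0, 0, -0.135, -0.88, -0.192, 0, 0, 0, 0, -0.145, -0.95, -0.192, 0, 0, 0, 0, -0.15, -0.98, -0.192, 0, 0, 0])

```text
clock: 10.07
eef_pos: [0.5081, -0.2364, 0.3897]
tool_rot: [-0.528, 0.47, 0.53, 0.469]
ft_force: [-0.0, 0.5, -1.2]
grip_width: 0.0148
```

```bash
python3 st.py 10; python3 - <<'E'
from h import *
o=bot.get_obs();M=R.from_quat(o['tool_rot']).as_matrix()
print((M.T@(np.array([.5215,-.3094,.395])-o['eef_pos']))/.25)
E
```

```text
10.0667 [ 0.5081 -0.2364  0.3897] q [-0.4353  0.379   0.6054  1.8014 -0.0005 -0.5552] F [-0.0101  0.4757 -1.2392] w 0.014781332763227647
z az 96.86996484146314 x [-0.0041  0.0014 -1.    ]
[-0.02165732 -0.01818999 -0.2962    ]
```

Emit:
apply_moves(targets=[0, 0, -0.08, 0, 0, 0, 0, 0, -0.01, -0.16, 0, 0, 0, 0, 0, -0.018, -0.24, 0, 0, 0, 0, 0, -0.018, -0.3, 0, 0, 0, 0, 0, -0.018, -0.3, 0, 0, 0, 0, 0, -0.018, -0.3, 0, 0, 0, 0, 0, -0.018, -0.3, 0, 0, 0, 0])

```text
clock: 10.65
eef_pos: [0.5219, -0.3074, 0.3918]
tool_rot: [-0.529, 0.468, 0.53, 0.468]
ft_force: [-0.6, 0.3, -1.9]
grip_width: 0.015
```

```bash
python3 st.py 11 scene side; python3 - <<'E'
from h import *
o=bot.get_obs();M=R.from_quat(o['tool_rot']).as_matrix()
print((M.T@(np.array([.5215,-.3094,.2146])-o['eef_pos']))/.25)
crop(cv2.imread("pics/scene11.png"),240,200,200,150,4,"s11.png")
E
```

```text
10.65 [ 0.5219 -0.3074  0.3918] q [-0.5326  0.4953  0.7916  1.8691  0.0007 -0.6554] F [-0.576   0.3139 -1.8995] w 0.014982066968541983
z az 97.03283170028419 x [-0.0013  0.0015 -1.    ]
[ 0.71207044  0.00253916 -0.00907772]
```

View pics/s11.png

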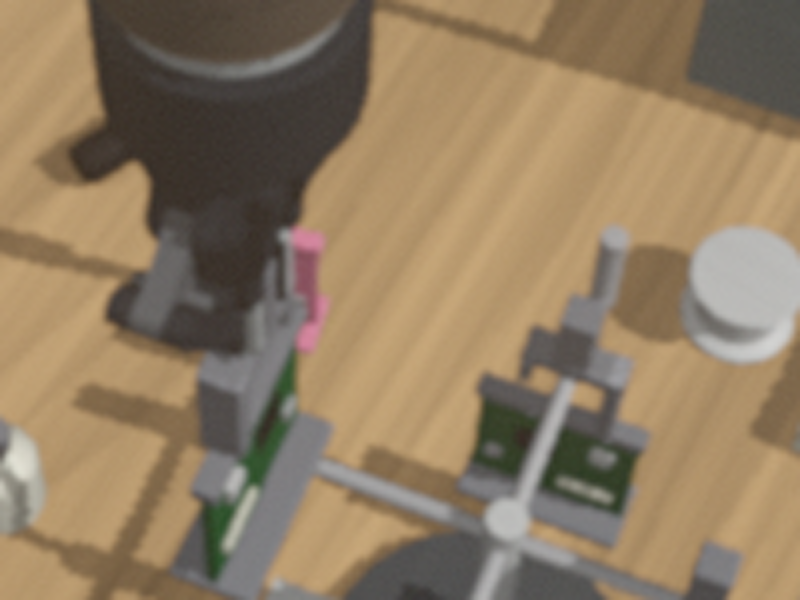

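The board hangs upright beside the branch on its -y side, and the foot covers the branch's outer end in this view only by perspective. Next I'll descend to insertion height.

Emit:
apply_moves(targets=[0.03, 0, -0.009, 0, 0, 0, 0, 0.1, 0, -0.009, 0, 0, 0, 0, 0.19, 0.002, -0.009, 0, 0, 0, 0, 0.28, 0.002, -0.009, 0, 0, 0, 0, 0.37, 0.002, -0.009, 0, 0, 0, 0, 0.46, 0.002, -0.009, 0, 0, 0, 0, 0.55, 0.002, -0.009, 0, 0, 0, 0, 0.63, 0.002, -0.009, 0, 0, 0, 0, 0.69, 0.002, -0.009, 0, 0, 0, 0, 0.71, 0.002, -0.009, 0, 0, 0, 0, 0.71, 0.002, -0.009, 0, 0, 0, 0, 0.71, 0.002, -0.009, 0, 0, 0, 0])

```text
clock: 11.75
eef_pos: [0.5218, -0.3104, 0.2156]
tool_rot: [0.53, -0.468, -0.529, -0.468]
ft_force: [-1.5, 0.6, -0.9]
grip_width: 0.0151
```

```bash
python3 st.py 12 scene side; python3 - <<'E'
from h import *
o=bot.get_obs();M=R.from_quat(o['tool_rot']).as_matrix()
print((M.T@(np.array([.5141,-.2499,.2146])-o['eef_pos']))/.25)
crop(cv2.imread("pics/scene12.png"),260,230,200,150,4,"s12.png")
crop(cv2.imread("pics/side12.png"),240,120,160,120,5,"d12.png")
E
```

```text
11.75 [ 0.5218 -0.3104  0.2156] q [-0.5366  0.463   0.2847  1.3919 -0.     -0.6592] F [-1.5198  0.6049 -0.8706] w 0.015056087354369554
z az 97.0238731546164 x [ 0.0005 -0.0003 -1.    ]
[0.00782958 0.00345254 0.24629558]
```

View pics/s12.png

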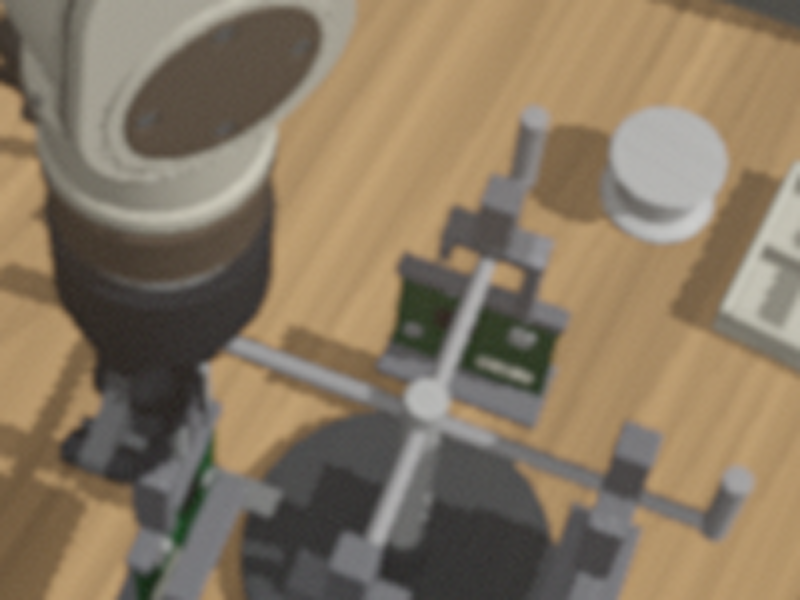

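View pics/d12.png

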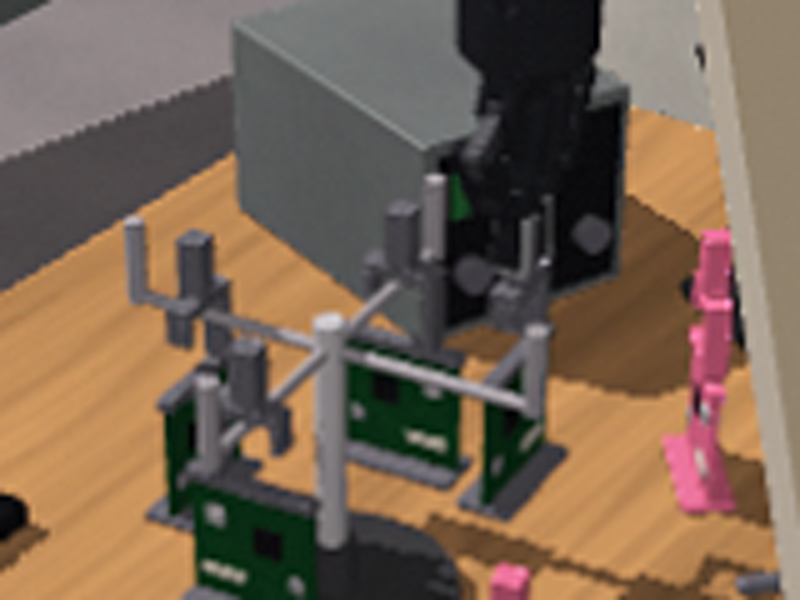

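Emit:
apply_moves(targets=[0.004, 0.003, 0.03, 0, 0, 0, 0, 0.004, 0.003, 0.07, 0, 0, 0, 0, 0.004, 0.003, 0.11, 0, 0, 0, 0, 0.004, 0.003, 0.15, 0, 0, 0, 0, 0.004, 0.003, 0.19, 0, 0, 0, 0, 0.004, 0.003, 0.23, 0, 0, 0, 0, 0.004, 0.003, 0.246, 0, 0, 0, 0, 0.004, 0.003, 0.246, 0, 0, 0, 0, 0.004, 0.003, 0.246, 0, 0, 0, 0])

```text
clock: 12.6
eef_pos: [0.5136, -0.2494, 0.2143]
tool_rot: [0.53, -0.468, -0.53, -0.468]
ft_force: [1.0, -0.4, -0.4]
grip_width: 0.0146
```

```bash
python3 st.py 13 scene side; python3 - <<'E'
from h import *
o=bot.get_obs();M=R.from_quat(o['tool_rot']).as_matrix()
print((M.T@(np.array([.5141,-.2499,.2146])-o['eef_pos']))/.25)
crop(cv2.imread("pics/scene13.png"),260,230,200,150,4,"s13.png")
crop(cv2.imread("pics/side13.png"),280,150,120,90,6,"d13.png")
E
```

```text
12.6 [ 0.5136 -0.2494  0.2143] q [-0.4519  0.3891  0.1681  1.3494 -0.0003 -0.5748] F [ 1.0423 -0.3548 -0.4163] w 0.014608873344940789
z az 97.04285827209141 x [ 0.0003 -0.0005 -1.    ]
[-0.00207048 -0.00200779  0.00013753]
```

View pics/s13.png

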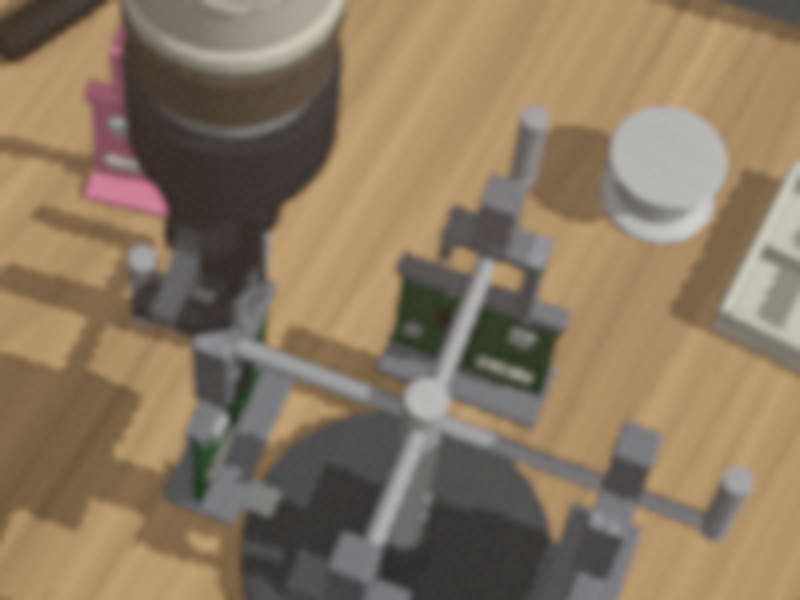

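View pics/d13.png

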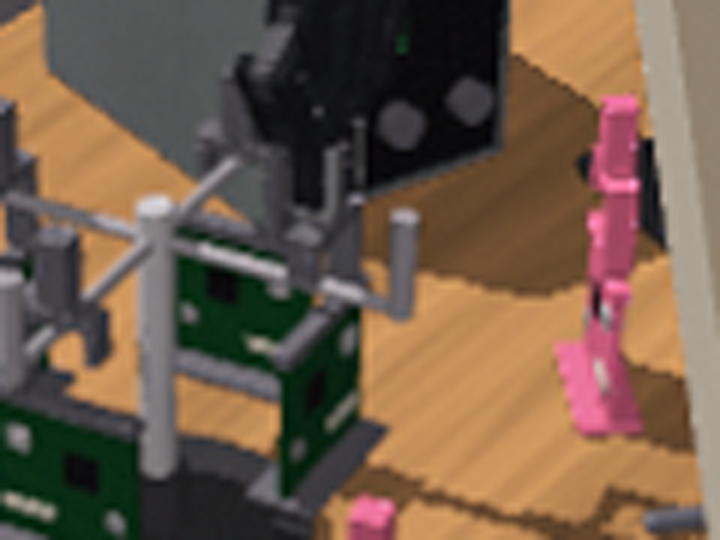

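The side crop shows the branch passing through the hook's gap, below the tip and above the rail. Now lower.

Emit:
apply_moves(targets=[0.02, 0, 0, 0, 0, 0, 0, 0.045, 0, 0, 0, 0, 0, 0, 0.07, 0, 0, 0, 0, 0, 0, 0.088, 0, 0, 0, 0, 0, 0, 0.094, 0, 0, 0, 0, 0, 0, 0.094, 0, 0, 0, 0, 0, 0])

```text
clock: 13.2
eef_pos: [0.5131, -0.2496, 0.1899]
tool_rot: [-0.529, 0.469, 0.53, 0.468]
ft_force: [0.2, 0.2, -0.6]
grip_width: 0.0149
```

```bash
python3 st.py 14 side; python3 - <<'E'
from h import *
crop(cv2.imread("pics/side14.png"),280,150,120,90,6,"d14.png")
E
```

```text
13.2 [ 0.5131 -0.2496  0.1899] q [-0.4528  0.4011  0.1223  1.2932 -0.0001 -0.5748] F [ 0.2248  0.2017 -0.6126] w 0.014920331738703009
z az 96.99079038948236 x [-0.0011  0.0005 -1.    ]
```

View pics/d14.png

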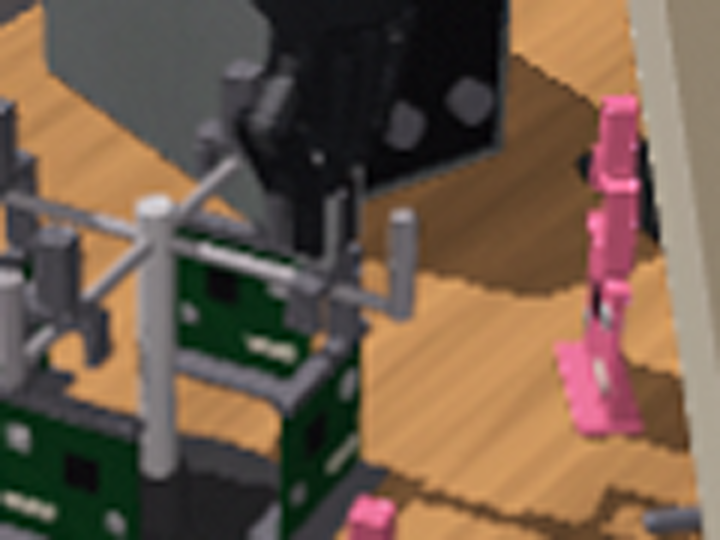

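Emit:
apply_moves(targets=[0.004, 0, 0, 0, 0, 0, 0, 0.004, 0, 0, 0, 0, 0, 0, 0.008, 0, 0, 0, 0, 0, 0, 0.008, 0, 0, 0, 0, 0, 0])

```text
clock: 13.58
eef_pos: [0.5137, -0.2498, 0.1895]
tool_rot: [0.53, -0.468, -0.529, -0.469]
ft_force: [-2.0, 0.4, 2.0]
grip_width: 0.0149
```

Contact (Fz +2 N at crown height 0.174). Release, then rise.

Emit:
apply_moves(targets=[0, 0, 0, 0, 0, 0, 0.15, 0, 0, 0, 0, 0, 0, 0.22, 0, 0, 0, 0, 0, 0, 0.3, 0, 0, 0, 0, 0, 0, 0.4, 0, 0, 0, 0, 0, 0, 0.45, -0.1, 0, 0, 0, 0, 0, 0.45, -0.25, 0, 0, 0, 0, 0, 0.45, -0.4, 0, 0, 0, 0, 0, 0.45, -0.55, 0, 0, 0, 0, 0, 0.45, -0.7, 0, 0, 0, 0, 0, 0.45, -0.7, 0, 0, 0, 0, 0, 0.45])

```text
clock: 14.5
eef_pos: [0.5155, -0.2507, 0.3723]
tool_rot: [0.535, -0.467, -0.525, -0.47]
ft_force: [-0.4, 0.8, 0.7]
grip_width: 0.0384
```

```bash
python3 st.py 15 side wrist scene; python3 - <<'E'
from h import *
a=cv2.resize(cv2.imread("pics/side15.png")[150:250,280:380],None,fx=4,fy=4)
b=cv2.resize(cv2.imread("pics/scene15.png")[270:370,270:370],None,fx=4,fy=4)
cv2.imwrite("pics/h15.png",np.hstack([a,b]))
E
```

```text
14.5 [ 0.5155 -0.2507  0.3723] q [-0.4526  0.3817  0.5636  1.7379 -0.     -0.5748] F [-0.4366  0.8055  0.6551] w 0.03839859462094648
z az 97.00098213367086 x [ 0.0134 -0.0065 -0.9999]
```

View pics/h15.png

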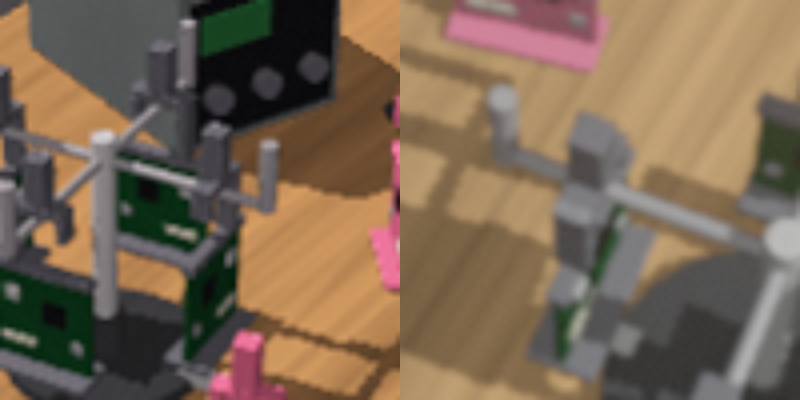

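View pics/wrist15.png

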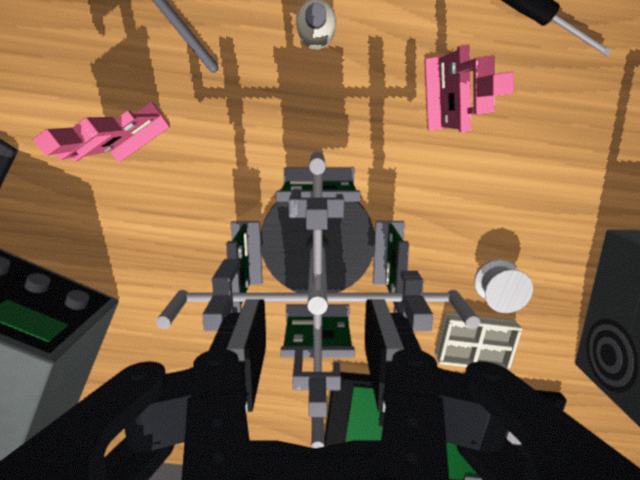

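The hook sits on the branch, the board is upright, and the arms have not moved. Now I'll measure the dryer: the panel plane, the dial line for yaw, and the cap.

```bash
python3 - <<'E'
from h import *
import json
np.set_printoptions(precision=4,suppress=True)
D=np.load("pics/side15.npy");im=cv2.imread("pics/side15.png")
C=cloud("side",D)
X=C.reshape(-1,3)
# panel: dark pixels in polygon
poly=np.array([(235,490),(520,240),(715,385),(500,600)])/5+[90,220]
m=np.zeros((480,640),np.uint8);cv2.fillPoly(m,[poly.astype(np.int32)],1)
m=cv2.erode(m,np.ones((5,5)))>0
P=C[m&(im.max(2)<90)]
for _ in range(6):
    c=P.mean(0);u,s,v=np.linalg.svd(P-c,full_matrices=False);n=v[2]*np.sign(v[2,2]);r=(P-c)@n;P=P[abs(r)<max(.0015,2*r.std())]
print("panel n",n,"tilt",np.degrees(np.arccos(n[2])),"yaw of lean",np.degrees(np.arctan2(n[1],n[0]))%360,len(P),c)
d=dep("side",[(208,287),(161,330),(209,286),(161,329)],D);print("dials",d,((d-c)@n))
e=d[0]-d[1];print("dial line az",np.degrees(np.arctan2(e[1],e[0])),np.linalg.norm(e))
# cap bright face
h,w=np.mgrid[0:480,0:640]
mm=(im.min(2)>120)&(abs(w-189)<10)&(abs(h-300)<9)
cap=C[mm];hh=(cap-c)@n;k=hh>.03;print("cap face",cap[k].mean(0),hh[k].mean(),k.sum())
vv,uu=np.nonzero(mm);kk=((C[vv,uu]-c)@n)>.03;print("px",uu[kk].mean(),vv[kk].mean())
S=cv2.imread("pics/scene15.png");DS=np.load("pics/scene15.npy");CS=cloud("scene",DS)
crop(S,400,110,160,120,5,"s15dry.png");crop(im,90,220,160,120,5,"d15dry.png")
E
```

```text
panel n [-0.4549 -0.0511  0.8891] tilt 27.24099609277674 yaw of lean 186.41574824462913 2167 [0.5778 0.2343 0.1084]
dials [[0.5797 0.1651 0.1151]
 [0.5654 0.3238 0.1136]
 [0.5805 0.161  0.1148]
 [0.5618 0.3254 0.1201]] [0.0086 0.0056 0.0081 0.013 ]
dial line az -84.85583708384223 0.15925748103209156
cap face [0.5428 0.2536 0.1601] 0.060896869614424934 40
px 188.45 300.275
```

View pics/s15dry.png

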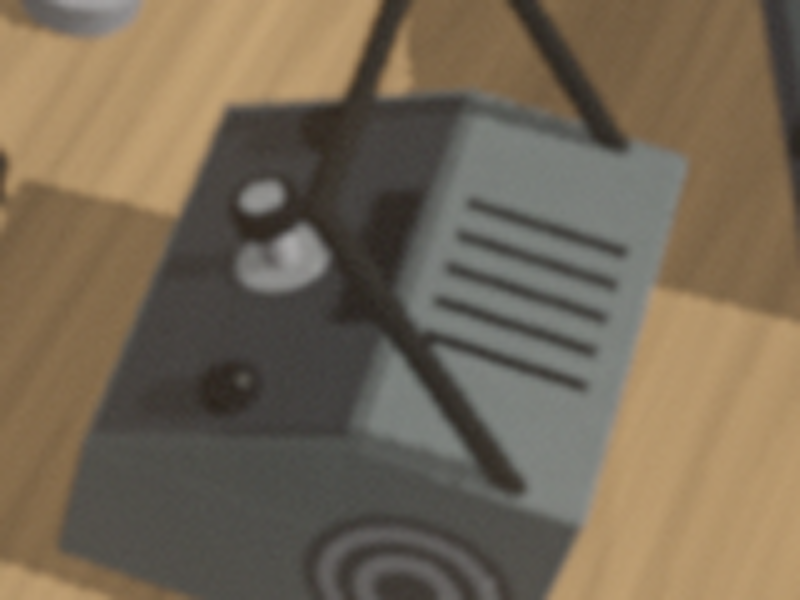

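Emit:
apply_moves(targets=[0, 0, 0.08, 0, 0, 0, 0.6, 0, 0, 0.2, 0, 0, 0, 0.6, 0, 0, 0.32, 0, 0, 0, 0.8, 0, 0, 0.44, 0, 0, 0, 1, 0, 0, 0.56, 0, 0, 0, 1, 0, 0, 0.68, 0, 0, 0, 1, 0, 0, 0.8, 0, 0, 0, 1, 0, 0, 0.9, 0, 0, 0, 1])

```text
clock: 15.32
eef_pos: [0.4846, -0.0245, 0.3613]
tool_rot: [-0.528, 0.469, 0.531, 0.467]
ft_force: [0.5, -0.2, -0.4]
grip_width: 0.0852
```

Emit:
apply_moves(targets=[0, 0, 0.12, 0, 0, -0.1, 1, 0, 0, 0.24, 0, 0, -0.25, 1, 0, 0, 0.36, 0, 0, -0.45, 1, 0, 0, 0.48, 0, 0, -0.65, 1, 0, 0, 0.6, 0, 0, -0.8, 1, 0, 0, 0.72, 0, 0, -0.942, 1, 0, 0, 0.82, 0, 0, -0.942, 1, 0, 0, 0.88, 0, 0, -0.942, 1, 0, 0, 0.9, 0, 0, -0.942, 1, 0, 0, 0.9, 0, 0, -0.942, 1])

```text
clock: 16.15
eef_pos: [0.4577, 0.1977, 0.3615]
tool_rot: [0.625, -0.333, -0.407, -0.578]
ft_force: [1.1, 0.2, 0.3]
grip_width: 0.0856
```

```bash
python3 st.py 16 wrist scene
```

```text
16.15 [0.4577 0.1977 0.3615] q [ 0.5124 -0.1324 -0.1667  1.0995 -0.1725  0.349 ] F [1.0887 0.1727 0.309 ] w 0.08558111056925195
z az 97.14375638966237 x [ 0.4475  0.0548 -0.8926]
```

View pics/wrist16.png

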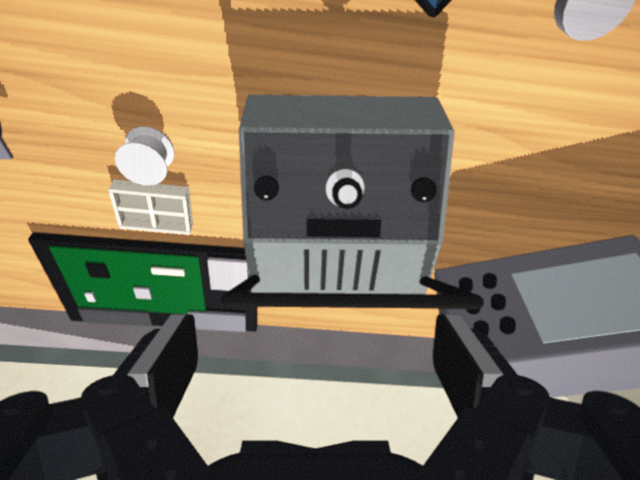

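```bash
python3 - <<'E'
from h import *
import json
np.set_printoptions(precision=4,suppress=True)
o=json.load(open("pics/o16.json"));D=np.load("pics/wrist16.npy");im=cv2.imread("pics/wrist16.png")
crop(im,240,120,220,130,3.6,"w16c.png")
C=cloud("wrist",D,o)
m=np.zeros((480,640),bool);m[138:232,252:445]=1;m[170:212,248:285]=0;m[165:215,320:372]=0;m[170:212,405:445]=0;m[212:240,300:386]=0
P=C[m];
for _ in range(6):
    c=P.mean(0);u,s,v=np.linalg.svd(P-c,full_matrices=False);n=v[2]*np.sign(v[2,2]);r=(P-c)@n;P=P[abs(r)<max(.0012,2*r.std())]
print("n",n,"tilt",np.degrees(np.arccos(n[2])),"lean az",np.degrees(np.arctan2(n[1],n[0]))%360,len(P),c,r.std())
a,d=rays("wrist",[(243,131.5),(452,131.5),(266,187.5),(424,189.5),(346,192)],o)
def pl(i,h): return a+d[i]*(((c+n*h-a)@n)/(d[i]@n))
e=pl(1,0)-pl(0,0);print("edge",np.linalg.norm(e),np.degrees(np.arctan2(e[1],e[0])))
e=pl(3,.01)-pl(2,.01);print("dials",pl(2,.01),pl(3,.01),np.linalg.norm(e),np.degrees(np.arctan2(e[1],e[0])),(pl(2,0)+pl(3,0))/2)
f=pl(4,.037);print("cap face",f,"centre",f-.007*n)
E
```

```text
n [-0.4508 -0.0506  0.8912] tilt 26.977247431229163 lean az 186.39827975850648 9491 [0.5667 0.2453 0.1021] 0.0006350798606634027
edge 0.21088075985482913 96.96388831046887
dials [0.5809 0.1624 0.1158] [0.5631 0.3237 0.1159] 0.16229882675154778 96.2940905995675 [0.5779 0.2445 0.1077]
cap face [0.5589 0.2403 0.1394] centre [0.562  0.2407 0.1332]
```

View pics/w16c.png

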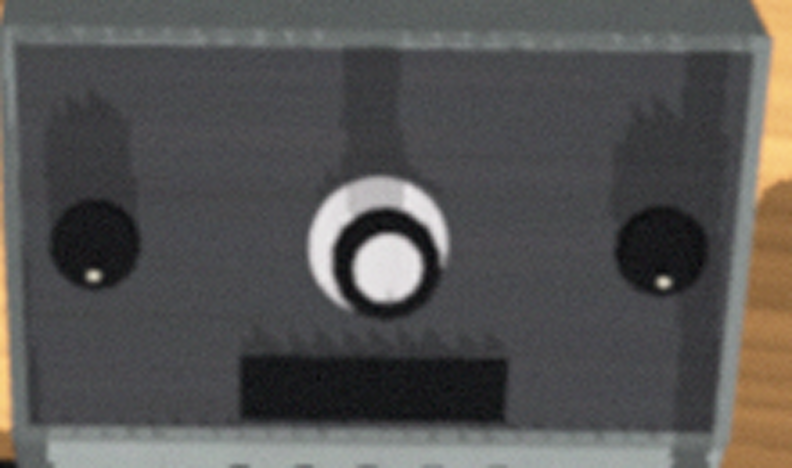

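```bash
python3 - <<'E'
from h import *
import json
np.set_printoptions(precision=4,suppress=True)
o=bot.get_obs()
yaw=np.radians(6.4);t=np.radians(27)
n=np.array([-np.sin(t)*np.cos(yaw),-np.sin(t)*np.sin(yaw),np.cos(t)])
c=np.array([0.5667,0.2453,0.1021])
a,d=rays("wrist",[(347.3,193.2)],o);d=d[0]
f=a+d*(((c+n*.037-a)@n)/(d@n));cap=f-.007*n;print("cap",f,cap, "scene/side face .5609 .2405 .1395")
z=np.array([-np.sin(yaw),np.cos(yaw),0]);x=-n;y=np.cross(z,x)
Mt=np.c_[x,y,z];M=R.from_quat(o['tool_rot']).as_matrix()
print("turn",R.from_matrix(M.T@Mt).as_rotvec()/.5)
cap=.5*cap+.5*(np.array([.5609,.2405,.1395])-.007*n);print("cap used",cap)
for h in(.10,.06): print(h,(M.T@(cap+n*h-o['eef_pos']))/.25)
E
```

```text
cap [0.5612 0.2403 0.1405] [0.5643 0.2406 0.1343] scene/side face .5609 .2405 .1395
turn [ 0.0193  0.007  -0.0047]
cap used [0.5642 0.2407 0.1338]
0.1 [0.6147 0.0201 0.1274]
0.06 [0.7747 0.0198 0.1268]
```

Wrist and scene/side agree on the cap within 1 mm: centre (0.564,0.241,0.134), axis 26.98° from vertical, yaw 6.4°. Now I'll line up on the axis, 60 mm above the cap.

Emit:
apply_moves(targets=[0.08, 0.02, 0.127, 0.019, 0.007, -0.005, 1, 0.2, 0.02, 0.127, 0.019, 0.007, -0.005, 1, 0.32, 0.02, 0.127, 0.019, 0.007, -0.005, 1, 0.44, 0.02, 0.127, 0.019, 0.007, -0.005, 1, 0.56, 0.02, 0.127, 0.019, 0.007, -0.005, 1, 0.66, 0.02, 0.127, 0.019, 0.007, -0.005, 1, 0.74, 0.02, 0.127, 0.019, 0.007, -0.005, 0.8, 0.774, 0.02, 0.127, 0.019, 0.007, -0.005, 0.7, 0.774, 0.02, 0.127, 0.019, 0.007, -0.005, 0.7, 0.774, 0.02, 0.127, 0.019, 0.007, -0.005, 0.7, 0.774, 0.02, 0.127, 0.019, 0.007, -0.005, 0.7])

```text
clock: 17.17
eef_pos: [0.5382, 0.2384, 0.1904]
tool_rot: [0.623, -0.334, -0.402, -0.583]
ft_force: [0.2, 1.2, 0.1]
grip_width: 0.0601
```

```bash
python3 st.py 17 scene side; cat > kn.py <<'E'
from h import *
np.set_printoptions(precision=4,suppress=True)
o=bot.get_obs()
yaw=np.radians(6.4);t=np.radians(27)
n=np.array([-np.sin(t)*np.cos(yaw),-np.sin(t)*np.sin(yaw),np.cos(t)])
z=np.array([-np.sin(yaw),np.cos(yaw),0]);x=-n;y=np.cross(z,x)
Mt=np.c_[x,y,z];M=R.from_quat(o['tool_rot']).as_matrix()
cap=np.array([.5642,.2407,.1338])
print("turn",R.from_matrix(M.T@Mt).as_rotvec()/.5)
e=o['eef_pos']-cap;print("TCP rel cap along n, y, z",e@n,e@y,e@z,"force n",o['ft_force']@n)
print("to h=-.013",(M.T@(cap-n*.013-o['eef_pos']))/.25)
E
python3 kn.py;python3 - <<'E'
from h import *
crop(cv2.imread("pics/side17.png"),90,180,200,150,4,"d17.png")
E
```

```text
17.1667 [0.5382 0.2384 0.1904] q [ 0.5074  0.1332 -0.3588  0.6347 -0.176   0.3568] F [0.2286 1.2209 0.0995] w 0.06005350069608669
z az 96.37738723039811 x [ 0.4548  0.0526 -0.8891]
turn [-0.0015  0.0044  0.0102]
TCP rel cap along n, y, z 0.06267908238380188 -0.002626323318251493 0.0011174903571628536 force n -0.02652409023606633
to h=-.013 [ 0.3026  0.012  -0.0051]
```

View pics/d17.png

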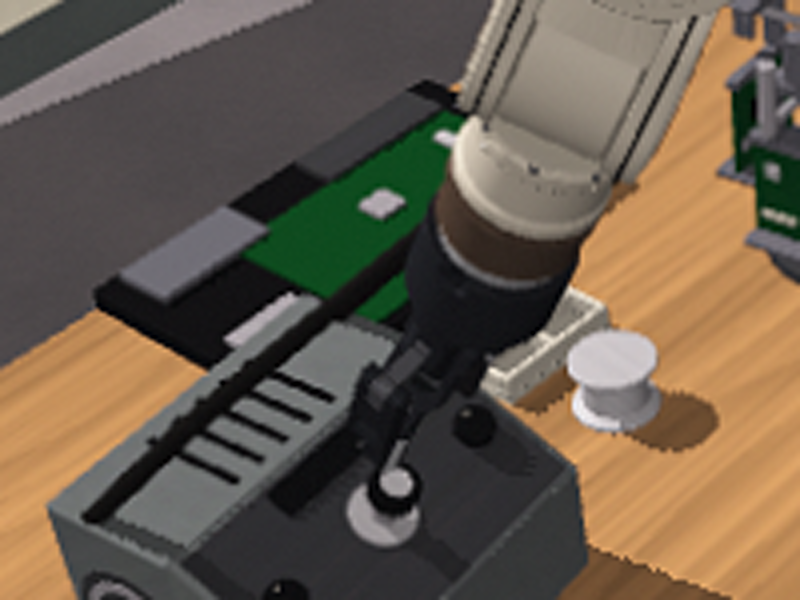

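Emit:
apply_moves(targets=[0.05, 0.012, -0.005, 0, 0.004, 0.01, 0.7, 0.11, 0.012, -0.005, 0, 0.004, 0.01, 0.7, 0.17, 0.012, -0.005, 0, 0.004, 0.01, 0.7, 0.23, 0.012, -0.005, 0, 0.004, 0.01, 0.7, 0.28, 0.012, -0.005, 0, 0.004, 0.01, 0.7, 0.3, 0.012, -0.005, 0, 0.004, 0.01, 0.7, 0.3, 0.012, -0.005, 0, 0.004, 0.01, 0.7, 0.3, 0.012, -0.005, 0, 0.004, 0.01, 0.55])

```text
clock: 17.93
eef_pos: [0.5688, 0.241, 0.1206]
tool_rot: [0.622, -0.336, -0.403, -0.581]
ft_force: [-0.8, -0.4, -0.5]
grip_width: 0.0492
```

```bash
python3 st.py 18 side; python3 kn.py;python3 - <<'E'
from h import *
crop(cv2.imread("pics/side18.png"),130,240,130,100,6,"d18.png")
E
```

```text
17.9333 [0.5688 0.241  0.1206] q [ 0.4813  0.2677 -0.391   0.4718 -0.1645  0.3329] F [-0.7913 -0.3731 -0.4523] w 0.049225290546203816
z az 96.37811289850751 x [ 0.4485  0.0495 -0.8924]
turn [-0.0003 -0.0008 -0.0041]
TCP rel cap along n, y, z -0.01336568540770602 0.001295951993228513 -4.204851785633427e-05 force n -0.30302485633165427
to h=-.013 [-0.0015 -0.0052  0.0002]
```

View pics/d18.png

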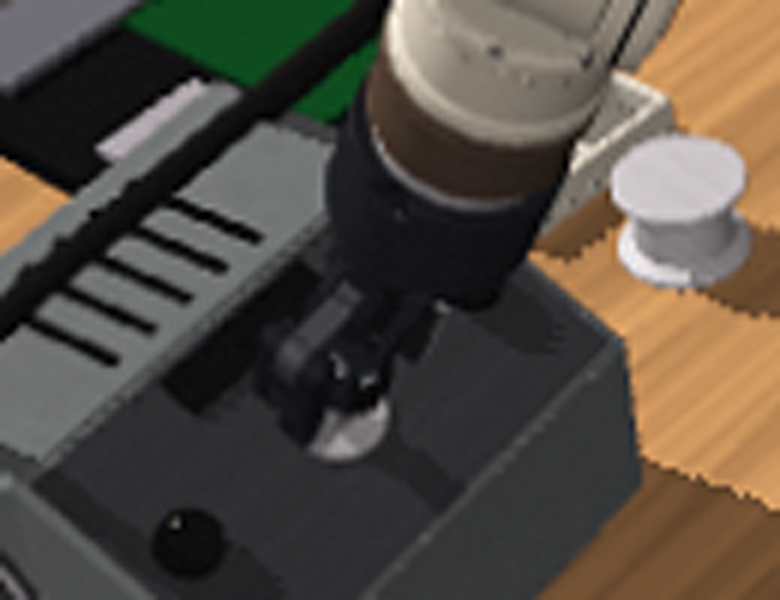

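Aligned around the cap, within about 1 mm across the axis. Close on it.

Emit:
apply_moves(targets=[0, -0.005, 0, 0, 0, 0, 0.45, 0, -0.005, 0, 0, 0, 0, 0.35, 0, -0.005, 0, 0, 0, 0, 0.2, 0, -0.005, 0, 0, 0, 0, 0, 0, -0.005, 0, 0, 0, 0, 0, 0, -0.005, 0, 0, 0, 0, 0, 0, -0.005, 0, 0, 0, 0, 0])

```text
clock: 18.57
eef_pos: [0.5703, 0.2428, 0.123]
tool_rot: [0.622, -0.334, -0.404, -0.582]
ft_force: [-4.5, 2.9, 5.4]
grip_width: 0.0278
```

```bash
python3 st.py 19; python3 kn.py
```

```text
18.5667 [0.5703 0.2428 0.123 ] q [ 0.4816  0.2667 -0.3865  0.4737 -0.1621  0.3321] F [-4.494   2.8594  5.3771] w 0.02775927564300016
z az 96.49677633827575 x [ 0.4504  0.0534 -0.8912]
turn [ 0.0009  0.0056 -0.0009]
TCP rel cap along n, y, z -0.012471431622749982 -0.0007598963598157713 0.0014484923994464867 force n 6.673881710858533
to h=-.013 [ 0.0021  0.003  -0.0058]
```

Emit:
apply_moves(targets=[-0.01, 0, 0, 0, 0, 0, 0, -0.022, 0, 0, 0, 0, 0, 0, -0.034, 0, 0, 0, 0, 0, 0, -0.046, 0, 0, 0, 0, 0, 0, -0.056, 0, 0, 0, 0, 0, 0, -0.056, 0, 0, 0, 0, 0, 0, -0.056, 0, 0, 0, 0, 0, 0, -0.056, 0, 0, 0, 0, 0, 0])

```text
clock: 19.23
eef_pos: [0.5647, 0.2422, 0.1339]
tool_rot: [0.622, -0.335, -0.404, -0.581]
ft_force: [7.1, 6.5, -7.7]
grip_width: 0.0277
```

```bash
python3 st.py 20; python3 kn.py
```

```text
19.2333 [0.5647 0.2422 0.1339] q [ 0.4858  0.244  -0.3834  0.5008 -0.1639  0.3365] F [ 7.0728  6.5271 -7.7439] w 0.02772841177341379
z az 96.46989163078459 x [ 0.4498  0.053  -0.8916]
turn [ 0.0002  0.005  -0.0024]
TCP rel cap along n, y, z -0.0002294289496381393 -0.0006125687573240075 0.001402607886535249 force n -10.421113475524807
to h=-.013 [ 0.0511  0.0024 -0.0057]
```

Travel is 12.2 mm and the pull is 10.4 N against the spring's 6 N, so the knob is at its stop. Hold briefly, then let go.

Emit:
apply_moves(targets=[-0.001, 0, 0, 0, 0, 0, 0, -0.001, 0, 0, 0, 0, 0, 0, -0.001, 0, 0, 0, 0, 0, 0, 0, 0, 0, 0, 0, 0, 0.7, 0, 0, 0, 0, 0, 0, 0.8, 0, 0, 0, 0, 0, 0, 0.8, 0, 0, 0, 0, 0, 0, 0.8, 0, 0, 0, 0, 0, 0, 0.8])

```text
clock: 19.9
eef_pos: [0.5638, 0.24, 0.134]
tool_rot: [0.622, -0.336, -0.403, -0.581]
ft_force: [-0.0, -0.2, -0.6]
grip_width: 0.0683
```

```bash
python3 st.py 21 side; python3 kn.py
```

```text
19.9 [0.5638 0.24   0.134 ] q [ 0.4848  0.2421 -0.3849  0.5037 -0.1666  0.3365] F [-0.0144 -0.2367 -0.6211] w 0.06829563628506514
z az 96.343862544041 x [ 0.449   0.049  -0.8922]
turn [-0.0008 -0.0023 -0.005 ]
TCP rel cap along n, y, z 0.0004081412189052435 0.00033396043898054523 -0.0005266436543001452 force n 0.5012835203137058
to h=-.013 [ 0.0536 -0.0015  0.0022]
```

Released with no residual force. Withdraw along the axis and check everything.

Emit:
apply_moves(targets=[-0.08, 0, 0, 0, 0, 0, 0.8, -0.2, 0, 0, 0, 0, 0, 0.8, -0.32, 0, 0, 0, 0, 0, 0.8, -0.44, 0, 0, 0, 0, 0, 0.8, -0.56, 0, 0, 0, 0, 0, 0.8, -0.68, 0, 0, 0, 0, 0, 0.8, -0.8, 0, 0, 0, 0, 0, 0.8, -0.9, 0, 0, 0, 0, 0, 0.8, -0.9, 0, 0, 0, 0, 0, 0.8, -0.9, 0, 0, 0, 0, 0, 0.8])

```text
clock: 20.78
eef_pos: [0.4631, 0.2297, 0.337]
tool_rot: [0.622, -0.335, -0.402, -0.582]
ft_force: [-0.2, 0.3, -0.1]
grip_width: 0.0684
```

```bash
python3 st.py 22 wrist scene side; python3 - <<'E'
from h import *
import json
np.set_printoptions(precision=4,suppress=True)
s=cv2.imread("pics/scene22.png");d=cv2.imread("pics/side22.png");w=cv2.imread("pics/wrist22.png")
r=lambda i,x,y,k:cv2.resize(i[y:y+k,x:x+k],(400,400),interpolation=cv2.INTER_CUBIC)
cv2.imwrite("pics/f22.png",np.hstack([r(s,270,250,130),r(d,280,150,110)]))
cv2.imwrite("pics/g22.png",np.hstack([r(s,400,110,130),r(d,110,240,130)]))
# knob triangulate home? compare with pics at start
for n,b in(("scene",(435,130,40,40)),("side",(170,280,40,40))):
    a=cv2.imread(f"pics/{n}15.png").astype(int);c=cv2.imread(f"pics/{n}22.png").astype(int);x,y,W,H=b
    print(n,"knob diff",abs(a-c)[y:y+H,x:x+W].mean())
E
```

```text
20.7833 [0.4631 0.2297 0.337 ] q [ 0.5809 -0.0864 -0.1906  1.038  -0.2063  0.4246] F [-0.1987  0.3236 -0.1051] w 0.0683788407313238
z az 96.39750027731442 x [ 0.4524  0.052  -0.8903]
scene knob diff 3.4322916666666665
side knob diff 1.2858333333333334
```

View pics/f22.png

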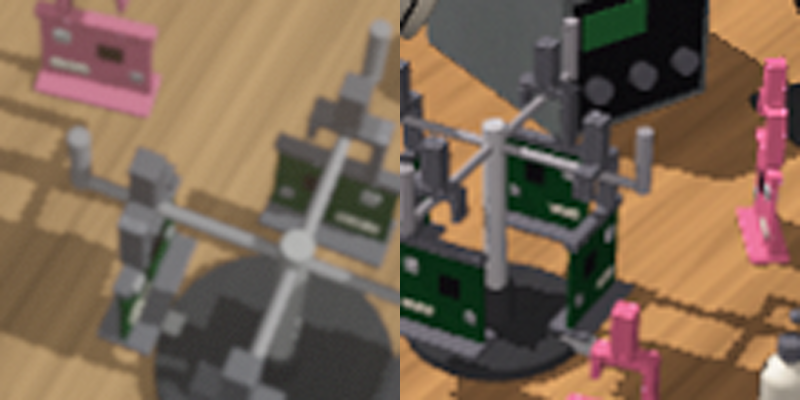

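View pics/g22.png

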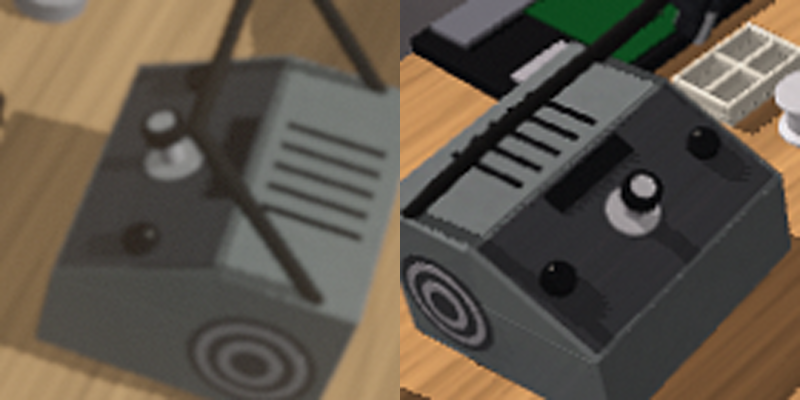

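View pics/scene22.png

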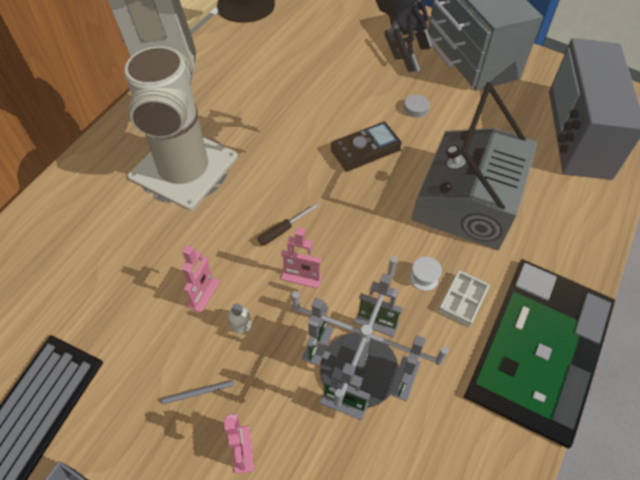

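```bash
python3 - <<'E'
from h import *
np.set_printoptions(precision=4,suppress=True)
a=cv2.imread("pics/scene22.png");b=cv2.imread("pics/scene5.png");c=cv2.imread("pics/scene0.png")
g=lambda i:cv2.cvtColor(i,cv2.COLOR_BGR2GRAY)
# pegs: 3 other branches, template shift between scene5 (before hang) and now
for p in((393.7,259.2),(444.2,349.2),(339,392)):
    x,y=map(int,p);t=g(b)[y-9:y+10,x-9:x+10];r=cv2.matchTemplate(g(a)[y-15:y+16,x-15:x+16],t,cv2.TM_CCOEFF_NORMED);print("peg",cv2.minMaxLoc(r)[1],np.array(cv2.minMaxLoc(r)[3])-6)
for n,(x,y) in dict(spool=(426,273),bottle=(238,318)).items():
    t=g(c)[y-14:y+15,x-14:x+15];r=cv2.matchTemplate(g(a)[y-20:y+21,x-20:x+21],t,cv2.TM_CCOEFF_NORMED);print(n,cv2.minMaxLoc(r)[1],np.array(cv2.minMaxLoc(r)[3])-6)
c=cv2.imread("pics/side0.png");a=cv2.imread("pics/side22.png")
x,y=260,387;t=g(c)[y-20:y+21,x-35:x+36];r=cv2.matchTemplate(g(a)[y-26:y+27,x-41:x+42],t,cv2.TM_CCOEFF_NORMED);print("meter",cv2.minMaxLoc(r)[1],np.array(cv2.minMaxLoc(r)[3])-6)
# knob home
x,y=452,150;b=cv2.imread("pics/scene15.png");a=cv2.imread("pics/scene22.png")
t=g(b)[y-9:y+10,x-9:x+10];r=cv2.matchTemplate(g(a)[y-15:y+16,x-15:x+16],t,cv2.TM_CCOEFF_NORMED);print("knob",cv2.minMaxLoc(r)[1],np.array(cv2.minMaxLoc(r)[3])-6)
E
```

```text
peg 0.9983811974525452 [0 0]
peg 0.9985679388046265 [0 0]
peg 0.9993445873260498 [0 0]
spool 0.9991587400436401 [0 0]
bottle 0.5288012623786926 [0 0]
meter 0.9997574090957642 [0 0]
knob 0.9985285997390747 [0 0]
```

```bash
python3 - <<'E'
from h import *
r=lambda i:cv2.resize(cv2.imread(i)[290:345,210:265],(400,400),interpolation=cv2.INTER_CUBIC)
cv2.imwrite("pics/bot.png",np.hstack([r("pics/scene0.png"),r("pics/scene22.png")]))
E
```

```text
(no output)
```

View pics/bot.png

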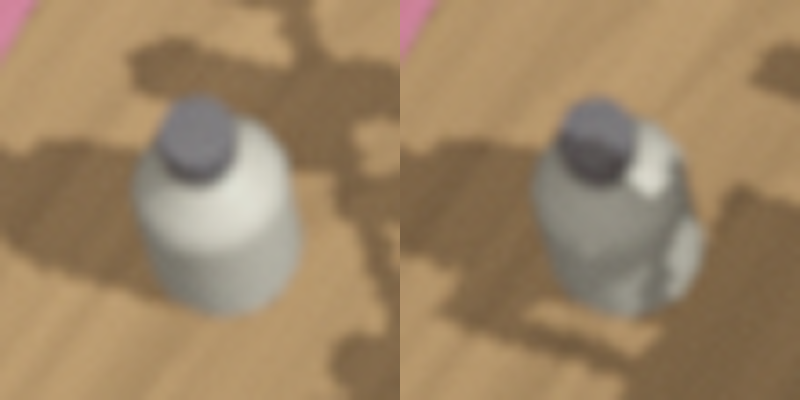

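The bottle has not moved. Its low match score comes only from the tree's shadow now falling on it. Handing in.

```bash
python3 -c "
from workcell import bot
print(bot.job_done())"
```

```text
the job is handed in; nothing more can be done
None
```

The job is done and handed in, at about 21 s of the 72 s allowed; the hand-in gives no verdict.

- **Tree:** I turned the free branch about 44° until it stood over the pointer. The branch measured 187.1–187.3°. The pointer measured 186.7° from the wrist camera and about 187.6° from the scene camera, so they agree within about half a degree. The other three pegs did not shift afterwards.
- **Board:** I carried the grey-and-green board upright and hung it by its hook on the free branch. It touched at the right height with about 2 N, and later pictures show it hanging straight.
- **Dryer knob:** I pulled it 12.2 mm along its axis, against 10.4 N where the spring gives at most 6 N, so it was at its stop. It stayed out for about half a second, then I let go, and the pictures match its home position from before the pull.
- **Other things:** the meter and spool match their starting pictures exactly. The bottle's automatic match was poor (0.53), but an enlarged crop shows it in the same place with the tree's shadow now on it.
- **Robot:** it stands clear of everything with no contact force.

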